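# Empty the alloy tray into the chest, fold the stay and shut the lid

## Task

Carry the small scoop tray by its handle to the open steel chest and tip it so that all four alloy ingots slide off into the chest, without the gripper touching the ingots. Stand the empty tray back down flat on the bench and let go; then push in the knee of the folding stay that props the lid open, and lower the lid fully shut without slamming it. Leave the bur block, jar and bottle undisturbed.

Things in the scene. Friction and masses are not known exactly. Their poses are not given: they have to be found in the camera images.
- chest: Open-topped bare steel box fixed to the bench, 150 (x) x 170 (y) x 75 mm high, walls and floor 5 mm thick. Origin: centre of its underside; z up; its +x side carries the lid hinge, its +y outside carries the folding stay; the -x and -y sides are free.
- lid_hinge (a point): Middle of the lid's hinge line, on the chest's +x upper edge: chest frame (75, 0, 75) mm; the line runs along chest y. The lid is a steel plate 6 mm thick, 170 wide, reaching 155 mm from the hinge, with a pull tab 36 wide, 8 thick, 20 mm long in the middle of its free edge (ends 174 mm from the hinge). Upright, its inner face is at chest x = 75 mm, its back at x = 81.
- lid (a joint): Lid angle: 0 = upright, as it starts; 1.571 = fully shut, flat on the rim; it turns towards chest -x. Mass 0.3 kg. The hinge is stiff (0.3 N m of friction): the lid stays at any angle where it is left, and 2 to 4 N at its free edge moves it. While the stay is locked the lid cannot be lowered.
- lid_edge (a point): Point on the outer (back) face of the lid, in the middle of its width, 155 mm from the hinge line.
- knee (a joint): Fold angle of the two-link stay that props the lid (links 87 mm between pivots, outside the chest's +y wall). 0 = locked, knee slightly past straight towards chest -x and up; 0.14 = straight; beyond, it folds freely inwards (knee towards +x and down), 2.9 = lid shut. Breaks with 2 to 5 N on the knob towards chest +x and 40 degrees down; 20 mm of travel gives 0.5 rad; stays where left.
- knee_knob (a point): Middle of the knob at the stay's knee: a steel pin 18 mm in diameter and 34 mm long, lying along the chest's y, outside the chest's +y side. Locked, it is at chest frame (19, 114, 116) mm; its inner end is 97 mm and its outer end 131 mm from the chest's middle plane (the lid and walls end at 85 mm, the links at 97 mm).
- tray: Loose aluminium scoop tray, 120 (x) x 80 (y) mm, floor 3 mm thick, side walls 15 mm high and 3 mm thick, back wall at -x 18 mm high, open at the +x end, which is the pouring lip. Origin: centre of its underside; z up. Mass about 0.2 kg. Ingots begin to slide off at a slope of 26 to 36 degrees.
- tray_lip (a point): Middle of the tray's pouring lip, on the floor's upper face: tray frame (60, 0, 3) mm.
- tray_grip (a point): Grip point in the middle of the tray's handle: tray frame (-87, 0, 62) mm. The handle is a black flat bar 10 mm thick and 26 mm wide (along tray y) that rises from the back wall leaning back 25 degrees from vertical (direction (-0.423, 0, 0.906) in the tray frame) and ends 26 mm beyond the grip point. Grip it across its thickness, along tray direction (0.906, 0, 0.423).
- ingot0: One of four alike cast alloy ingots lying on the tray at the start: stepped block, 20 x 15 mm at its foot, 11 mm high, about 25 g. Origin: centre of its underside.
- ingot1: One of four alike cast alloy ingots lying on the tray at the start: stepped block, 20 x 15 mm at its foot, 11 mm high, about 25 g. Origin: centre of its underside.
- ingot2: One of four alike cast alloy ingots lying on the tray at the start: stepped block, 20 x 15 mm at its foot, 11 mm high, about 25 g. Origin: centre of its underside.
- ingot3: One of four alike cast alloy ingots lying on the tray at the start: stepped block, 20 x 15 mm at its foot, 11 mm high, about 25 g. Origin: centre of its underside.
- bur_block: Bystander: wooden block of rotary burs, 70 x 100 x 25 mm with pins up to 70 mm high. Origin: centre of its underside.
- jar: Bystander: amber jar, 48 mm diameter, 60 mm high. Origin: centre of its underside.
- bottle: Bystander: white bottle, 40 mm diameter, 110 mm high. Origin: centre of its underside.
Mind the look-alikes: they are no part of the job. Several things look just like the tray: the one meant starts farthest to the robot's left.

How it is judged:
By the outcome, as a careful person would: the job done as asked, in the order asked, and still so for the second after the job is handed in, with the robot touching nothing.
It also fails if it takes over 72 s, if anything falls off the work surface, if the arm or the gripper's body presses on something with over 40 N, if the wrist force passes 120 N, or if a joint passes its speed limit or range.

## Robot

A 6-joint arm with a two-finger parallel gripper is mounted at the origin on the work surface. World frame = base frame: x ahead of the robot, y to its left, z up, the work surface at z = 0. Lengths are in m, angles in rad, forces in N, time in s.
With the tool pointing down it reaches from about 0.2 to 0.875 m from the base axis. Payload 3.4 kg.
Tool frame: the origin (TCP) lies midway between the tips of the shut fingers; the grasp point (between the pads) lies 19 mm behind it; z points along the fingers, y is the line along which they close (so a half turn about z gives the same grasp; the last joint's range is limited). The gripper opens to 94 mm and grips with 3 to 60 N. Pads are 16 mm wide; open, the fingers measure 119 mm over their backs; the gripper's body (75 mm by 177 mm) begins 78 mm behind the grasp point.
Start: joints at [-1.227, 0.276, 1.505, -0, 1.361, -0.121], TCP at [0.258, -0.514, 0.178] pointing down, gripper open.
Joint ranges: [-2.89, 2.89], [-0.75, 2.08], [0.22, 2.7], [-1.18, 4.32], [0.11, 2.71], [-2.7, 2.7]. Speed limits (rad/s): [2.57, 2.57, 3.14, 3.14, 3.14, 3.14].

## Interface

Orientations are given as a unit quaternion [w, x, y, z].
In Python, from bench import robot gives the robot as it stands.
- The arm moves only by the tool play_rows, never from a script. Its argument "series" is a list of rows, each a list of 2 entries, a list of its own where there are three numbers: the shift along the tool's x, y, z in cm, then the turn, a rotation vector about the tool's x, y, z in rad. In form: [[[tx, ty, tz], [wx, wy, wz]], ...]. A call has exactly 5 rows; each row shifts and turns the commanded pose from where the row before left it, along the tool's axes as they then stand; what a row does not reach is not made up. A row lasts 1/8 s, in which the tool goes at most 62.5 mm and 10.7 degrees, less where a joint would pass 70% of its speed; a pose out of reach is approached as far as the arm can. A call with a gripper value outside its range is refused whole. "grip" is the opening, from -1 (shut) to 1 (fully open), set as the call begins (left out, the last holds). The fingers move at their own pace and stop on an object; "grip_force" is the grip in N (left out, the last holds). Time passes only in rows, so rows that do not move let the fingers close, or fill a call up. It gives the time, the measured TCP pose, the force, the opening and the grip force at its end, in the units of the state.
- robot.observe(): the state, without advancing time (a new reading comes with each control period).
- robot.read_camera(name): name is "side" or "top"; returns (picture, depth): 400x640x3 uint8, blue, green, red; 400x640 float32, m along the optical axis (not along the pixel's ray), 0 where there is no reading.
- robot.get_calibration(name): a dict with "K" (3x3 intrinsics, pixels), "k1" (the pictures are not rectified: a ray, as slopes to the right and down, at radius r is drawn at 1 + k1 r^2 times it, then the intrinsics apply), "xyz" and "rotation" of the camera in the world. Camera axes: x right, y down, z forward; pixel columns grow to the right and rows downward; lengths in m; the calibration is good to about 2 mm. A picture is of the moment at which its call begins. get_calibration takes no time and is no camera call.
- robot.sign_off(): hands the job in; it is judged then, once.
The state is a dict: "t": time; "q": joint angles; "dq": joint speeds; "joint_torque": joint torques, N m; "position": TCP position; "tool_rot": TCP orientation; "force": force on the tool from outside, world axes, zero at the start; "torque": the same for the moment, N m; "grip_width": finger opening in m; "finger_force": force on a finger pad.
Only numpy, scipy, OpenCV 4.12 (cv2) and the standard library are available. Lean on these libraries where they do the work, as an engineer would, in place of code of your own. Each camera call takes 0.05 s, during which the arm holds its last target. There are 200 camera calls.

## Working session

There is one attempt and no reset: what is moved stays moved. The work goes in short steps, Python scripts to look and compute and a tool call to move; the robot and the scene stay as the last step left them, time stands still between calls to the robot, and variables do not carry over. Pictures are saved under pics/ and viewed, at most 10 in all, crops included, and the job is handed in when it is done.

Besides the shell and the picture viewer there is one more tool, called after "Emit:" as name([rows], argument=value, ...), one row to a line, values as JSON. play_rows: Moves the arm, as the interface text tells. Its arguments: {"type":"object","properties":{"series":{"type":"array"},"grip":{"type":"number"},"grip_force":{"type":"number"}},"required":["series"]}

```bash
mkdir -p pics; ls; python3 - <<'E'
from bench import robot
import cv2,numpy as np
print(robot.observe())
for n in("side","top"):
    c=robot.get_calibration(n);print(n,c)
    p,d=robot.read_camera(n);cv2.imwrite(f"pics/{n}0.png",p);np.savez(f"{n}0.npz",p=p,d=d);print((d>0).mean())
E
```

```text
pics
{'t': 0.0, 'q': array([-1.22700170e+00,  2.76602433e-01,  1.50612921e+00, -4.37281961e-06,
        1.36067101e+00, -1.20999509e-01]), 'dq': array([ 0.00088082, -0.00067123, -0.00109307,  0.00071525,  0.00085915,
        0.00113984]), 'joint_torque': array([-1.42882964e-03, -4.04577971e+01, -2.37224454e+01,  7.00953836e-02,
        3.44487419e-02, -1.10810008e-04]), 'position': array([ 0.25752359, -0.51342387,  0.1773021 ]), 'tool_rot': array([-8.99154401e-04,  9.73116617e-01,  2.30311162e-01, -1.02731236e-04]), 'force': array([ 0.00044525, -0.05168458, -0.06485276]), 'torque': array([-0.01256176, -0.00196461, -0.00891331]), 'finger_force': 0.0, 'grip_width': 0.09401459242502332}
side {'K': array([[382.37907028,   0.        , 324.70945379],
       [  0.        , 382.37907028, 200.60406513],
       [  0.        ,   0.        ,   1.        ]]), 'k1': -0.0786807851227101, 'xyz': array([0.35356799, 0.97672225, 0.81106959]), 'rotation': array([ 0.02548218, -0.03457288,  0.88012398, -0.47279717])}
0.9960625
top {'K': array([[448.26681774,   0.        , 316.60984626],
       [  0.        , 448.26681774, 203.05640698],
       [  0.        ,   0.        ,   1.        ]]), 'k1': -0.009188975496069306, 'xyz': array([ 0.34642231, -0.00510632,  1.20833337]), 'rotation': array([-0.03938028,  0.71348827, -0.6978135 ,  0.04939647])}
0.99617578125
```

View pics/top0.png

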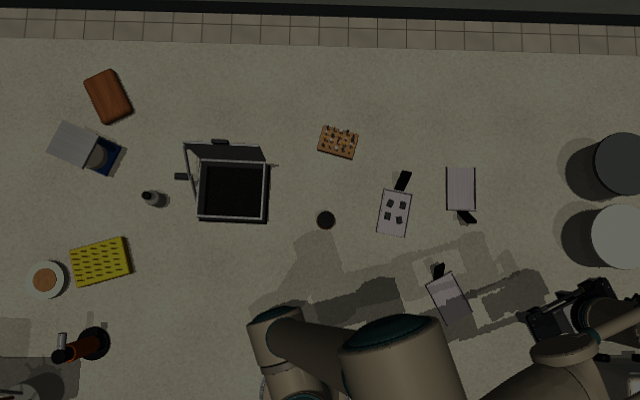

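View pics/side0.png

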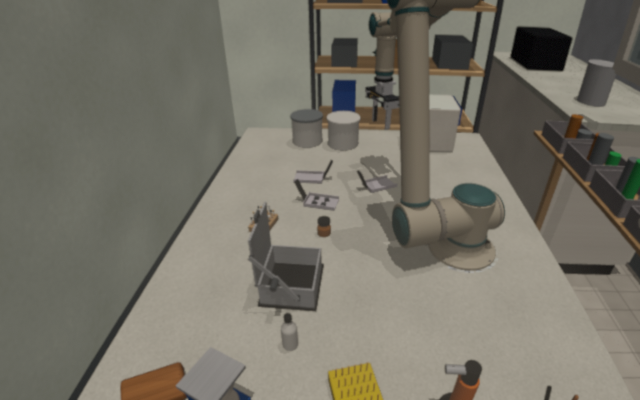

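The top view has three tray look-alikes: A at px (395,212), with ingots and its handle at (403,181); B at (461,190); C at (449,297). Image left is robot left (+y), so the leftmost is A, which also holds the ingots. The chest is at (233,188) with its knob at (181,176), the jar at (326,220), the bur block at (338,141) and the bottle at (153,198).

```bash
cat > h.py <<'E'
import numpy as np,cv2
from scipy.spatial.transform import Rotation as R
from bench import robot
def rot(q): return R.from_quat(np.r_[q[1:],q[0]])
def rays(n,uv):
    c=robot.get_calibration(n)
    p=cv2.undistortPoints(np.float64(uv).reshape(-1,1,2),c["K"],np.array([c["k1"],0,0,0.]))[:,0]
    return c["xyz"],rot(c["rotation"]).apply(np.c_[p,np.ones(len(p))])   # cam z=1 rays
def onplane(n,uv,z):
    o,r=rays(n,uv); return o+r*((z-o[2])/r[:,2])[:,None]
def cloud(n,d):
    v,u=np.mgrid[:400,:640]; o,r=rays(n,np.c_[u.ravel(),v.ravel()])
    return (o+r*d.reshape(-1,1)).reshape(400,640,3)
def tri(a,b):   # a,b pixels in top and side
    (o1,r1),(o2,r2)=rays("top",[a]),rays("side",[b]); r1=r1[0];r2=r2[0]
    s=np.linalg.lstsq(np.c_[r1,-r2],o2-o1,rcond=None)[0]
    p,q=o1+s[0]*r1,o2+s[1]*r2; return (p+q)/2,np.linalg.norm(p-q)
def proj(n,P):
    c=robot.get_calibration(n);X=rot(c["rotation"]).inv().apply(np.atleast_2d(P)-c["xyz"])
    return cv2.projectPoints(X,np.zeros(3),np.zeros(3),c["K"],np.array([c["k1"],0,0,0.]))[0][:,0]
E
python3 - <<'E'
from h import *
T=np.load("top0.npz");S=np.load("side0.npz")
C=cloud("top",T["d"]);D=cloud("side",S["d"])
p=T["p"]
a=cv2.resize(p[165:245,365:445],(400,400),interpolation=cv2.INTER_CUBIC)
b=cv2.resize(p[130:230,165:285],(480,400),interpolation=cv2.INTER_CUBIC)
ps=S["p"]
e=cv2.resize(ps[170:220,285:350],(390,300)[:2],interpolation=cv2.INTER_CUBIC)
f=cv2.resize(ps[195:315,240:340],(360,432)[:2],interpolation=cv2.INTER_CUBIC)[:300] if 0 else cv2.resize(ps[198:310,240:340],(268,300))
im=np.zeros((600,790,3),np.uint8)
a=cv2.resize(a,(300,300));b=cv2.resize(b,(360,300))
im[:300,:300]=a;im[:300,310:670]=b;im[300:,:390]=e;im[300:,400:668]=f
cv2.imwrite("pics/crop1.png",np.clip(im.astype(float)*1.6,0,255).astype(np.uint8))
# table noise
print("table z",[np.round(C[y,x],4) for x,y in((360,90),(300,200),(420,240))])
for x,y in ((403,181),(404,176),(402,187),(395,212),(181,176),(175,176),(220,141),(233,190),(265,190),(200,190)):print((x,y),np.round(C[y,x],4))
E
```

```text
table z [array([ 0.8242, -0.1363, -0.0043]), array([0.5059, 0.0246, 0.0051]), array([ 0.4052, -0.3019, -0.    ])]
(403, 181) [ 0.5545 -0.2435  0.0618]
(404, 176) [ 0.5647 -0.2428  0.0779]
(402, 187) [ 0.5432 -0.2465  0.0342]
(395, 212) [ 0.4791 -0.2333  0.0048]
(181, 176) [0.5424 0.3139 0.125 ]
(175, 176) [0.5416 0.3278 0.1276]
(220, 141) [0.5991 0.1965 0.2514]
(233, 190) [0.5289 0.2065 0.0057]
(265, 190) [0.5267 0.1172 0.0334]
(200, 190) [0.519  0.2827 0.0573]
```

View pics/crop1.png

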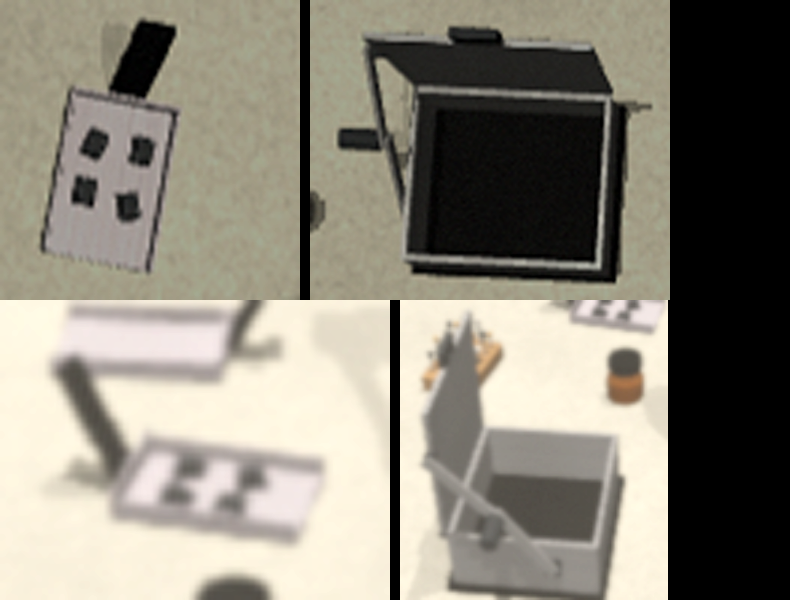

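The crop confirms tray A: its handle leans back and it carries four ingots. The chest is nearly world-aligned, with the knob on its +y side. Next I measure tray, handle, chest and knob.

```bash
python3 - <<'E'
from h import *
T=np.load("top0.npz");p=T["p"];C=cloud("top",T["d"])
S=np.load("side0.npz");ps=S["p"]
# tray body: low chroma bright (lavender) vs beige bench
def body(p,roi):
    x0,y0,x1,y1=roi;q=p[y0:y1,x0:x1].astype(int)
    m=((q[...,0]-q[...,2])>-4)&(q.max(2)>60)
    m=cv2.morphologyEx(m.astype(np.uint8),cv2.MORPH_OPEN,np.ones((2,2)))
    cs=cv2.findContours(m,0,2)[0];c=max(cs,key=cv2.contourArea);return c.reshape(-1,2)+[x0,y0]
c=body(p,(365,170,430,245));r=cv2.minAreaRect(c.astype(np.float32));b=cv2.boxPoints(r);print("tray box",r)
w=onplane("top",b,.012);print(np.round(w,4),"c",w.mean(0).round(4),[np.linalg.norm(w[i]-w[i-1]).round(4) for i in range(4)])
# handle: dark
g=p.max(2);m=np.zeros_like(g);m[165:192,390:420]=(g[165:192,390:420]<22)
ys,xs=np.nonzero(m);print("handle px",len(xs),xs.mean(),ys.mean())
P=C[m>0];P=P[(P[:,2]>.02)];print("handle pts",P.mean(0),P.min(0),P.max(0))
u,s,v=np.linalg.svd(P-P.mean(0));print("dir",v[0],s)
r2=cv2.minAreaRect(np.c_[xs,ys].astype(np.float32));print(r2,cv2.boxPoints(r2))
g2=ps.max(2);m2=np.zeros_like(g2);m2[175:205,290:310]=g2[175:205,290:310]<60
ys,xs=np.nonzero(m2);r3=cv2.minAreaRect(np.c_[xs,ys].astype(np.float32));print("side handle",r3,cv2.boxPoints(r3).tolist())
# chest
cc=[(200,160),(265.7,161),(263.3,219.3),(196.7,217.3)]
w=onplane("top",cc,.075);print("chest",w.round(4),w.mean(0).round(4),[np.linalg.norm(w[i]-w[i-1]).round(4) for i in range(4)])
print("knob tri",tri((181.5,176),(273.6,283.8)),onplane("top",[(181.5,176)],.116))
for k in((338,138),(385,140)):print(onplane("top",[(165+(k[0]-310)/3,130+k[1]/3)],.116))
E
```

```text
Traceback (most recent call last):
ValueError: max() iterable argument is empty
```

```bash
cat > m.py <<'E'
from h import *
T=np.load("top0.npz");p=T["p"];C=cloud("top",T["d"])
S=np.load("side0.npz");ps=S["p"]
print("tray/bench colours",p[225,392],p[225,385-10],p[181,403],ps[203,330],ps[190,302],ps[215,300])
q=p.astype(int);m=(q[...,0]-q[...,2]>-2*0-q[225,375,2]*0+((q[225,392,0]-q[225,392,2])+(q[225,375,0]-q[225,375,2]))/2)&(q.max(2)>60)
M=np.zeros(p.shape[:2],np.uint8);M[170:245,370:425]=m[170:245,370:425]
M=cv2.morphologyEx(M,cv2.MORPH_OPEN,np.ones((3,3)))
c=max(cv2.findContours(M,0,2)[0],key=cv2.contourArea)
r=cv2.minAreaRect(c);b=cv2.boxPoints(r);print("tray box",r)
w=onplane("top",b,.008);print(np.round(w,4),"c",w.mean(0).round(4),[np.linalg.norm(w[i]-w[i-1]).round(4) for i in range(4)])
b=np.array([(70,90),(178,108),(150,270),(42,250)])/3.75+[365,165]
w=onplane("top",b,.014);print("hand-picked",np.round(w,4),"c",w.mean(0).round(4),[np.linalg.norm(w[i]-w[i-1]).round(4) for i in range(4)])
g=p.max(2);m=np.zeros_like(g);m[165:192,390:420]=(g[165:192,390:420]<40)
P=C[m>0];P=P[(P[:,2]>.02)];print("handle pts",len(P),P.mean(0),P.min(0),P.max(0))
u,s,v=np.linalg.svd(P-P.mean(0),full_matrices=False);print("dir",v[0],s)
ys,xs=np.nonzero(m);r2=cv2.minAreaRect(np.c_[xs,ys].astype(np.float32));print(r2[2],cv2.boxPoints(r2).tolist())
g2=ps.max(2);m2=np.zeros_like(g2);m2[175:206,290:312]=g2[175:206,290:312]<70
ys,xs=np.nonzero(m2);r3=cv2.minAreaRect(np.c_[xs,ys].astype(np.float32)) if len(xs) else 0;print("side handle",len(xs),cv2.boxPoints(r3).tolist() if len(xs) else ps[190,295:312].tolist())
cc=[(200,160),(265.7,161),(263.3,219.3),(196.7,217.3)]
w=onplane("top",cc,.075);print("chest",w.round(4),w.mean(0).round(4),[np.linalg.norm(w[i]-w[i-1]).round(4) for i in range(4)])
print("knob tri",tri((181.5,176),(273.6,283.8)))
for k in((338,138),(385,140)):print(onplane("top",[(165+(k[0]-310)/3,130+k[1]/3)],.116))
E
python3 m.py
```

```text
tray/bench colours [ 93  95 102] [ 87 102 105] [2 2 1] [144 145 152] [50 56 58] [138 151 156]
tray box ((393.6039733886719, 212.42799377441406), (27.81668472290039, 45.705230712890625), 10.30484676361084)
[[ 0.4225 -0.1811  0.008 ]
 [ 0.5452 -0.2028  0.008 ]
 [ 0.5333 -0.2774  0.008 ]
 [ 0.4108 -0.2547  0.008 ]] c [ 0.4779 -0.229   0.008 ] [np.float64(0.0746), np.float64(0.1246), np.float64(0.0756), np.float64(0.1246)]
hand-picked [[ 0.54   -0.2009  0.014 ]
 [ 0.5287 -0.279   0.014 ]
 [ 0.4116 -0.2583  0.014 ]
 [ 0.4242 -0.1812  0.014 ]] c [ 0.4761 -0.2298  0.014 ] [np.float64(0.1175), np.float64(0.0789), np.float64(0.1189), np.float64(0.0781)]
handle pts 200 [ 0.55605639 -0.24210023  0.06428456] [ 0.34642231 -0.25958537  0.02047028] [ 0.5774231  -0.00510632  1.20833337]
dir [-0.14385271  0.18572966  0.97201383] [1.21701449 0.21036156 0.10258687]
26.56505012512207 [[393.2000732421875, 187.60003662109375], [403.00006103515625, 168.00003051757812], [411.800048828125, 172.4000244140625], [402.00006103515625, 192.00003051757812]]
side handle 61 [[294.6000061035156, 181.2000274658203], [297.8000183105469, 179.6000213623047], [306.2000427246094, 196.40000915527344], [303.0000305175781, 198.00001525878906]]
chest [[0.5943 0.2825 0.075 ]
 [0.5958 0.1137 0.075 ]
 [0.4452 0.1144 0.075 ]
 [0.4464 0.2828 0.075 ]] [0.5204 0.1984 0.075 ] [np.float64(0.1479), np.float64(0.1688), np.float64(0.1507), np.float64(0.1684)]
knob tri (array([0.54498427, 0.3151274 , 0.11738675]), np.float64(0.0023315866462886776))
[[0.54363482 0.33298979 0.116     ]]
[[0.54288418 0.29438915 0.116     ]]
```

```bash
python3 - <<'E'
from h import *
print("handle end tri",tri((407.4,170.2),(296.2,180.4)))
a=np.deg2rad(170.1);c=np.array([.477,-.2295,0]);Rt=R.from_euler('z',a)
g=c+Rt.apply([-.087,0,.062]);e=g+Rt.apply(.026*np.array([-.423,0,.906]));print("grip",g,"end",e,"end px",proj("top",e),proj("side",e))
z=Rt.apply([.423,0,-.906]);y=Rt.apply([-.906,0,-.423]);x=np.cross(y,z)
G=R.from_matrix(np.c_[x,y,z]);print("tool y",y,"z",z)
s=robot.observe();r0=rot(s["tool_rot"]);P=s["position"]
print("TCP goal",g+.019*z)
for b in(.14,.06,0):
    t=g+.019*z-b*z;print(b,"tool shift cm",(r0.inv().apply(t-P)*100).round(2),"in goal axes",(G.inv().apply(t-P)*100).round(2))
print("rotvec",(r0.inv()*G).as_rotvec().round(3))
E
```

```text
handle end tri (array([ 0.57692235, -0.25059482,  0.08265615]), np.float64(0.004225968667360218))
grip [ 0.56270451 -0.24445783  0.062     ] end [ 0.57353874 -0.24634871  0.085556  ] end px [[406.01953711 172.06406223]] [[296.32819143 180.24445969]]
tool y [ 0.89250905 -0.15576776 -0.423     ] z [-0.41670124  0.07272601 -0.906     ]
TCP goal [ 0.55478719 -0.24307604  0.044786  ]
0.14 tool shift cm [43.45 -7.32  0.6 ] in goal axes [ 31.75  27.93 -12.4 ]
0.06 tool shift cm [40.73 -9.32  7.85] in goal axes [31.75 27.93 -4.4 ]
0 tool shift cm [ 38.69 -10.83  13.29] in goal axes [31.75 27.93  1.6 ]
rotvec [ 0.403 -0.205 -0.918]
```

Emit:
play_rows([
  [[5.4,-0.9,0],[0,0,0]],
  [[5.4,-0.9,0],[0,0,0]],
  [[5.4,-0.9,0],[0,0,0]],
  [[5.4,-0.9,0],[0,0,0]],
  [[5.4,-0.9,0],[0,0,0]],
], grip=1, grip_force=50)

```text
t: 0.72
position: [0.48, -0.3515, 0.1778]
tool_rot: [-0.0, 0.973, 0.23, -0.0]
force: [0.0, 0.1, -0.4]
grip_width: 0.0939
finger_force: 0.0
```

Emit:
play_rows([
  [[5.4,-0.9,0],[0,0,0]],
  [[5.4,-0.9,0],[0,0,0]],
  [[5.4,-0.9,0],[0,0,0]],
  [[0,0,0],[0.067,-0.034,-0.153]],
  [[0,0,0],[0.067,-0.034,-0.153]],
])

```text
t: 1.35
position: [0.6118, -0.255, 0.1779]
tool_rot: [-0.058, 0.923, 0.378, -0.049]
force: [-0.1, -0.1, 0.0]
grip_width: 0.0942
finger_force: 0.0
```

Emit:
play_rows([
  [[0,0,0],[0.067,-0.034,-0.153]],
  [[0,0,0],[0.067,-0.034,-0.153]],
  [[0,0,0],[0.067,-0.034,-0.153]],
  [[0,0,0],[0.067,-0.034,-0.153]],
  [[0,0,0],[0,0,0]],
])

```text
t: 1.98
position: [0.6124, -0.2553, 0.1755]
tool_rot: [-0.166, 0.747, 0.628, -0.14]
force: [0.5, -0.1, -0.9]
grip_width: 0.0941
finger_force: 0.0
```

```bash
cat >> h.py <<'E'
def pose():
    s=robot.observe();return s,s["position"],rot(s["tool_rot"])
def show(t,G):   # shift in cm and turn to goal pose, in tool axes
    s,P,r=pose();print("t",round(s["t"],2),"q",s["q"].round(2),"pos",P.round(4),"F",s["force"].round(1),"w",round(s["grip_width"],4))
    print("shift now-axes",(r.inv().apply(t-P)*100).round(2),"goal-axes",(G.inv().apply(t-P)*100).round(2),"turn",(r.inv()*G).as_rotvec().round(3))
def tool(y,z): y=np.array(y,float);z=np.array(z,float);return R.from_matrix(np.c_[np.cross(y,z),y,z])
E
python3 - <<'E'
from h import *
Rt=R.from_euler('z',170.1,degrees=True)
g=np.array([.477,-.2295,0])+Rt.apply([-.087,0,.062])
z=Rt.apply([.423,0,-.906]);G=tool(Rt.apply([-.906,0,-.423]),z)
show(g+.019*z,G)
E
```

```text
t 1.98 q [-0.43  0.71  0.85 -0.12  2.   -0.28] pos [ 0.6124 -0.2553  0.1755] F [ 0.5 -0.1 -0.9] w 0.0941
shift now-axes [ 0.22  0.21 14.33] goal-axes [ 0.21  0.2  14.33] turn [-0.001  0.001 -0.   ]
```

Emit:
play_rows([
  [[0.2,0.2,4],[0,0,0]],
  [[0,0,4],[0,0,0]],
  [[0,0,3],[0,0,0]],
  [[0,0,2],[0,0,0]],
  [[0,0,1.3],[0,0,0]],
])

```text
t: 2.6
position: [0.5532, -0.2441, 0.0474]
tool_rot: [-0.165, 0.748, 0.627, -0.139]
force: [-0.1, -0.2, 0.2]
grip_width: 0.0938
finger_force: 0.0
```

Emit:
play_rows([
  [[0,0,0],[0,0,0]],
  [[0,0,0],[0,0,0]],
  [[0,0,0],[0,0,0]],
  [[0,0,0],[0,0,0]],
  [[0,0,0],[0,0,0]],
], grip=-1, grip_force=50)

```text
t: 3.22
position: [0.5547, -0.2442, 0.0478]
tool_rot: [-0.164, 0.748, 0.628, -0.139]
force: [0.0, 0.6, 0.3]
grip_width: 0.047
finger_force: 0.0
```

Emit:
play_rows([
  [[0,0,0],[0,0,0]],
  [[0,0,0],[0,0,0]],
  [[0,0,0],[0,0,0]],
  [[0,0,0],[0,0,0]],
  [[0,0,0],[0,0,0]],
])

```text
t: 3.85
position: [0.5548, -0.2442, 0.0474]
tool_rot: [-0.164, 0.748, 0.628, -0.139]
force: [1.3, -0.3, -2.0]
grip_width: 0.0095
finger_force: 50.0
```

```bash
python3 - <<'E'
from h import *
Rt=R.from_euler('z',170.1,degrees=True)
g=np.array([.477,-.2295,0])+Rt.apply([-.087,0,.062])
z=Rt.apply([.423,0,-.906]);G=tool(Rt.apply([-.906,0,-.423]),z)
show(g+.019*z,G); print(robot.observe()["finger_force"])
p,d=robot.read_camera("side");q,_=robot.read_camera("top")
im=np.hstack([cv2.resize(p[140:230,260:380],(400,300)),cv2.resize(q[140:250,350:460],(300,300))])
cv2.imwrite("pics/g.png",cv2.convertScaleAbs(im,alpha=1.5))
E
```

```text
t 3.85 q [-0.45  0.68  1.23 -0.12  1.65 -0.26] pos [ 0.5548 -0.2442  0.0474] F [ 1.3 -0.3 -2. ] w 0.0095
shift now-axes [0.12 0.09 0.24] goal-axes [0.11 0.09 0.24] turn [ 0.003  0.001 -0.   ]
49.997427463531494
```

View pics/g.png

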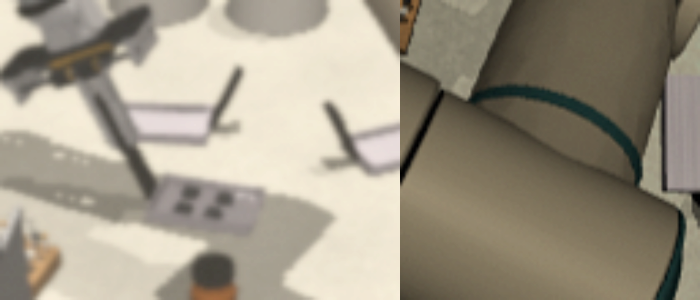

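The side view shows the handle held between the fingers and the tray flat with four ingots. The opening of 9.5 mm matches the handle's thickness. I'll work out the transport next.

```bash
cat >> h.py <<'E'
GR=np.array([-.087,0,.062])
def save_tray():
    s,P,r=pose();Rt=R.from_euler('z',170.1,degrees=True);O=np.array([.477,-.2295,0])
    np.savez("tt.npz",o=r.inv().apply(O-P),m=(r.inv()*Rt).as_matrix())
def tray_goal(grip,Rt):   # tool pose that puts the tray's grip point at grip
    t=np.load("tt.npz");G=Rt*R.from_matrix(t["m"]).inv();O=grip-Rt.apply(GR);return O-G.apply(t["o"]),G
def tray_now():
    s,P,r=pose();t=np.load("tt.npz");Rt=r*R.from_matrix(t["m"]);O=P+r.apply(t["o"])
    print("tray O",O.round(4),"x axis",Rt.apply([1,0,0]).round(3),"y axis",Rt.apply([0,1,0]).round(3),"lip",(O+Rt.apply([.06,0,.003])).round(4));return O,Rt
E
python3 - <<'E'
from h import *
save_tray();s,P,r=pose()
print("up 1cm in tool",r.inv().apply([0,0,1]).round(3))
t,G=tray_goal(np.array([.512,.08,.215]),R.from_euler('z',90,degrees=True))
show(t,G);up=P+[0,0,.14];print("after lift+turn, goal-axes",(G.inv().apply(t-up)*100).round(2))
E
```

```text
up 1cm in tool [-0.001 -0.421 -0.907]
t 3.95 q [-0.45  0.68  1.23 -0.12  1.65 -0.26] pos [ 0.5546 -0.2442  0.0474] F [ 1.6  0.5 -1.9] w 0.0093
shift now-axes [ 31.96 -15.54  -9.7 ] goal-axes [ -4.39 -36.58   0.11] turn [0.002 0.588 1.268]
after lift+turn, goal-axes [ -4.37 -30.68  12.81]
```

Emit:
play_rows([
  [[0,-0.2,-0.43],[0,0,0]],
  [[0,-0.6,-1.3],[0,0,0]],
  [[0,-0.6,-1.3],[0,0,0]],
  [[0,-0.6,-1.3],[0,0,0]],
  [[0,-0.6,-1.3],[0,0,0]],
])

```text
t: 4.58
position: [0.5547, -0.2442, 0.1111]
tool_rot: [-0.164, 0.748, 0.628, -0.139]
force: [-0.7, 0.4, -3.3]
grip_width: 0.0096
finger_force: 50.0
```

Emit:
play_rows([
  [[0,-0.6,-1.3],[0,0,0]],
  [[0,-0.6,-1.3],[0,0,0]],
  [[0,-0.6,-1.3],[0,0,0]],
  [[0,-0.6,-1.3],[0,0,0]],
  [[0,-0.6,-1.3],[0,0,0]],
])

```text
t: 5.2
position: [0.5547, -0.2441, 0.1822]
tool_rot: [-0.165, 0.747, 0.628, -0.139]
force: [-0.2, -0.9, -2.0]
grip_width: 0.0094
finger_force: 50.0
```

```bash
python3 - <<'E'
from h import *
s,P,r=pose();print("F",s["force"],"ff",s["finger_force"],s["torque"]);tray_now()
t,G=tray_goal(np.array([.512,.08,.215]),R.from_euler('z',90,degrees=True));show(t,G)
p,d=robot.read_camera("side");cv2.imwrite("pics/l.png",cv2.convertScaleAbs(cv2.resize(p[100:230,240:400],(640,520)),alpha=1.5))
E
```

```text
F [-0.21818829 -0.86635792 -2.03645437] ff 50.017470717430115 [-0.13636197 -0.67958934 -0.02969878]
tray O [ 0.4771 -0.2294  0.1348] x axis [-0.985  0.172  0.   ] y axis [-0.172 -0.985  0.   ] lip [ 0.418  -0.219   0.1378]
t 5.2 q [-0.45  0.61  1.04 -0.12  1.91 -0.29] pos [ 0.5547 -0.2441  0.1822] F [-0.2 -0.9 -2. ] w 0.0094
shift now-axes [31.96 -9.88  2.53] goal-axes [ -4.38 -30.89  12.33] turn [0.002 0.589 1.268]
```

View pics/l.png

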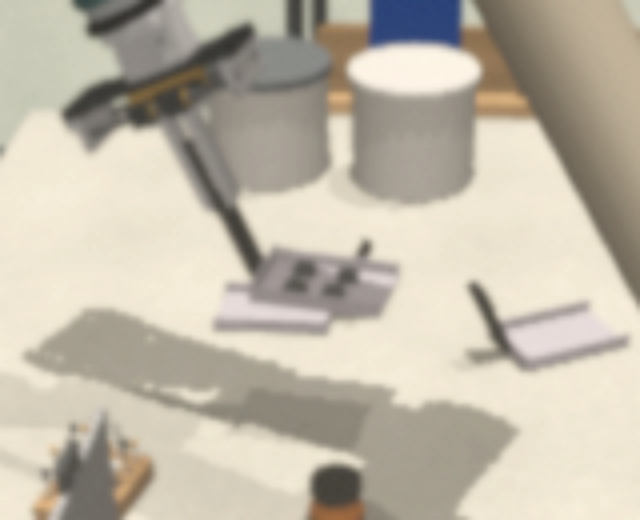

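The tray is lifted level with all four ingots aboard, at about px (325,280) in the crop. Now I turn it and carry it.

Emit:
play_rows([
  [[0,0,0],[0,0.02,0.0425]],
  [[0,0,0],[0,0.0392,0.0845]],
  [[0,0,0],[0,0.0392,0.0845]],
  [[0,0,0],[0,0.0392,0.0845]],
  [[0,0,0],[0,0.0392,0.0845]],
])

```text
t: 5.88
position: [0.5547, -0.2443, 0.1811]
tool_rot: [-0.19, 0.863, 0.458, -0.102]
force: [-0.5, -0.6, -3.2]
grip_width: 0.0096
finger_force: 50.0
```

Emit:
play_rows([
  [[0,0,0],[0,0.0392,0.0845]],
  [[0,0,0],[0,0.0392,0.0845]],
  [[0,0,0],[0,0.0392,0.0845]],
  [[0,0,0],[0,0.0392,0.0845]],
  [[0,0,0],[0,0.0392,0.0845]],
])

```text
t: 6.5
position: [0.5544, -0.2446, 0.1811]
tool_rot: [-0.208, 0.945, 0.246, -0.055]
force: [-0.9, -0.3, -2.2]
grip_width: 0.0098
finger_force: 50.0
```

Emit:
play_rows([
  [[0,0,0],[0,0.0392,0.0845]],
  [[0,0,0],[0,0.0392,0.0845]],
  [[0,0,0],[0,0.0392,0.0845]],
  [[0,0,0],[0,0.0392,0.0845]],
  [[0,0,0],[0,0.0392,0.0845]],
])

```text
t: 7.12
position: [0.5539, -0.2446, 0.181]
tool_rot: [-0.215, 0.976, 0.021, -0.006]
force: [0.5, -0.9, -3.3]
grip_width: 0.0096
finger_force: 50.0
```

Emit:
play_rows([
  [[0,0,0],[0,0.02,0.0425]],
  [[0,0,0],[0,0,0]],
  [[0,-0.4,-0.9],[0,0,0]],
  [[0,-0.8,-1.8],[0,0,0]],
  [[0,-0.4,-0.9],[0,0,0]],
])

```text
t: 7.75
position: [0.5555, -0.2449, 0.2221]
tool_rot: [-0.214, 0.977, 0.001, 0.001]
force: [-0.1, 0.1, -2.9]
grip_width: 0.0095
finger_force: 50.0
```

```bash
python3 - <<'E'
from h import *
tray_now()
t,G=tray_goal(np.array([.512,.08,.215]),R.from_euler('z',90,degrees=True));show(t,G)
E
```

```text
tray O [ 0.5567 -0.1661  0.1745] x axis [-0.001  1.    -0.002] y axis [-1.    -0.001 -0.003] lip [ 0.5566 -0.1061  0.1773]
t 7.75 q [-0.75  0.46  1.21  0.32  1.77  0.84] pos [ 0.5555 -0.2449  0.2221] F [-0.1  0.1 -2.9] w 0.0095
shift now-axes [ -4.43 -29.34  15.91] goal-axes [ -4.45 -29.29  15.99] turn [ 0.002 -0.002  0.002]
```

Emit:
play_rows([
  [[-0.12,-0.78,0.44],[0,0,0]],
  [[-0.23,-1.54,0.84],[0,0,0]],
  [[-0.23,-1.54,0.84],[0,0,0]],
  [[-0.23,-1.54,0.84],[0,0,0]],
  [[-0.23,-1.54,0.84],[0,0,0]],
])

```text
t: 8.38
position: [0.5439, -0.1641, 0.2152]
tool_rot: [-0.215, 0.977, 0.0, -0.0]
force: [-0.9, 0.5, -3.0]
grip_width: 0.0096
finger_force: 50.0
```

Emit:
play_rows([
  [[-0.23,-1.54,0.84],[0,0,0]],
  [[-0.23,-1.54,0.84],[0,0,0]],
  [[-0.23,-1.54,0.84],[0,0,0]],
  [[-0.23,-1.54,0.84],[0,0,0]],
  [[-0.23,-1.54,0.84],[0,0,0]],
])

```text
t: 9.0
position: [0.5326, -0.0771, 0.2095]
tool_rot: [-0.215, 0.977, 0.0, -0.0]
force: [0.7, 0.4, -2.8]
grip_width: 0.0096
finger_force: 50.0
```

Emit:
play_rows([
  [[-0.23,-1.54,0.84],[0,0,0]],
  [[-0.23,-1.54,0.84],[0,0,0]],
  [[-0.23,-1.54,0.84],[0,0,0]],
  [[-0.23,-1.54,0.84],[0,0,0]],
  [[-0.23,-1.54,0.84],[0,0,0]],
])

```text
t: 9.62
position: [0.5211, 0.0104, 0.2037]
tool_rot: [-0.215, 0.977, 0.0, -0.0]
force: [-0.1, 0.6, -2.7]
grip_width: 0.0097
finger_force: 50.0
```

Emit:
play_rows([
  [[-0.23,-1.54,0.84],[0,0,0]],
  [[-0.23,-1.54,0.84],[0,0,0]],
  [[-0.23,-1.54,0.84],[0,0,0]],
  [[-0.23,-1.54,0.84],[0,0,0]],
  [[-0.12,-0.78,0.44],[0,0,0]],
])

```text
t: 10.25
position: [0.5104, 0.0895, 0.1984]
tool_rot: [-0.215, 0.977, 0.001, -0.0]
force: [0.6, 0.5, -2.7]
grip_width: 0.0096
finger_force: 50.0
```

```bash
python3 - <<'E'
from h import *
tray_now()
t,G=tray_goal(np.array([.512,.08,.215]),R.from_euler('z',90,degrees=True));show(t,G)
Rp=R.from_euler('z',90,degrees=True)*R.from_euler('y',46,degrees=True)
t,G=tray_goal(np.array([.512,.08,.215]),Rp);show(t,G)
p,d=robot.read_camera("side");q,_=robot.read_camera("top")
im=np.hstack([cv2.resize(p[150:320,220:390],(400,400)),cv2.resize(q[120:250,170:300],(390,390)).copy()[:390] if 0 else cv2.resize(q[110:260,170:320],(400,400))])
cv2.imwrite("pics/o.png",cv2.convertScaleAbs(im,alpha=1.5))
E
```

```text
tray O [0.5115 0.1684 0.1509] x axis [-0.001  1.    -0.001] y axis [-1.    -0.001 -0.001] lip [0.5115 0.2284 0.1538]
t 10.25 q [-0.3   0.2   1.65  0.42  1.44  1.18] pos [0.5104 0.0895 0.1984] F [ 0.6  0.5 -2.7] w 0.0096
shift now-axes [ 0.04  0.05 -0.24] goal-axes [ 0.04  0.04 -0.24] turn [ 0.001 -0.     0.001]
t 10.25 q [-0.3   0.2   1.65  0.42  1.44  1.18] pos [0.5104 0.0895 0.1984] F [ 0.6  0.5 -2.7] w 0.0096
shift now-axes [ 0.04  1.28 -0.67] goal-axes [0.05 1.37 0.45] turn [-0.802 -0.001  0.002]
```

View pics/o.png

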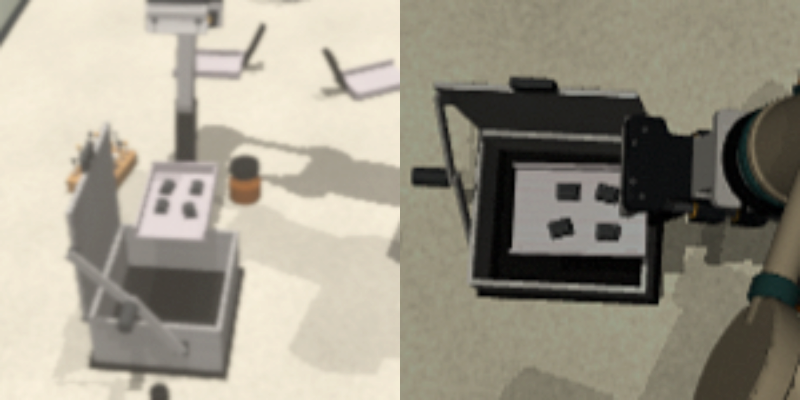

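The tray is level over the chest at about px (580,205) in the right crop, with all four ingots aboard and the gripper clear of the lid. Now I tip it.

Emit:
play_rows([
  [[0,0.6,-0.4],[-0.05,0,0]],
  [[0,0.6,-0.4],[-0.05,0,0]],
  [[0,0,0],[-0.05,0,0]],
  [[0,0,0],[-0.05,0,0]],
  [[0,0,0],[-0.05,0,0]],
])

```text
t: 10.98
position: [0.5111, 0.0736, 0.201]
tool_rot: [-0.091, 0.996, -0.0, -0.0]
force: [0.2, -0.4, -3.4]
grip_width: 0.0093
finger_force: 50.0
```

Emit:
play_rows([
  [[0,0,0],[-0.05,0,0]],
  [[0,0,0],[-0.05,0,0]],
  [[0,0,0],[-0.05,0,0]],
  [[0,0,0],[-0.05,0,0]],
  [[0,0,0],[-0.05,0,0]],
])

```text
t: 11.6
position: [0.5108, 0.0741, 0.2009]
tool_rot: [0.034, 0.999, -0.0, -0.0]
force: [-0.7, 0.3, -3.1]
grip_width: 0.0095
finger_force: 50.0
```

Emit:
play_rows([
  [[0,0,0],[-0.05,0,0]],
  [[0,0,0],[-0.05,0,0]],
  [[0,0,0],[-0.05,0,0]],
  [[0,0,0],[-0.05,0,0]],
  [[0,0,0],[-0.05,0,0]],
])

```text
t: 12.22
position: [0.5108, 0.0745, 0.2008]
tool_rot: [0.158, 0.988, -0.0, -0.001]
force: [0.6, -1.1, -2.2]
grip_width: 0.0096
finger_force: 50.0
```

Emit:
play_rows([
  [[0,0,0],[-0.03,0,0]],
  [[0,0,0],[-0.03,0,0]],
  [[0,0,0],[0,0,0]],
  [[0,0,0],[0,0,0]],
  [[0,0,0],[0,0,0]],
])

```text
t: 12.85
position: [0.5109, 0.0738, 0.2012]
tool_rot: [0.187, 0.982, -0.0, -0.0]
force: [-0.2, -2.0, -0.8]
grip_width: 0.0095
finger_force: 50.0
```

```bash
python3 - <<'E'
from h import *
s,P,r=pose();print(s["t"],s["q"].round(2),s["force"].round(2));tray_now()
p,d=robot.read_camera("side");q,_=robot.read_camera("top")
im=np.hstack([cv2.resize(p[150:320,220:390],(400,400)),cv2.resize(q[110:260,170:320],(400,400))])
cv2.imwrite("pics/pour.png",cv2.convertScaleAbs(im,alpha=2))
E
```

```text
12.85 [ 0.29  0.26  1.55 -0.36  1.46  1.93] [-0.21 -2.   -0.79]
tray O [0.5122 0.0938 0.1113] x axis [ 0.001  0.689 -0.725] y axis [-1.    -0.    -0.001] lip [0.5122 0.1373 0.0699]
```

View pics/pour.png

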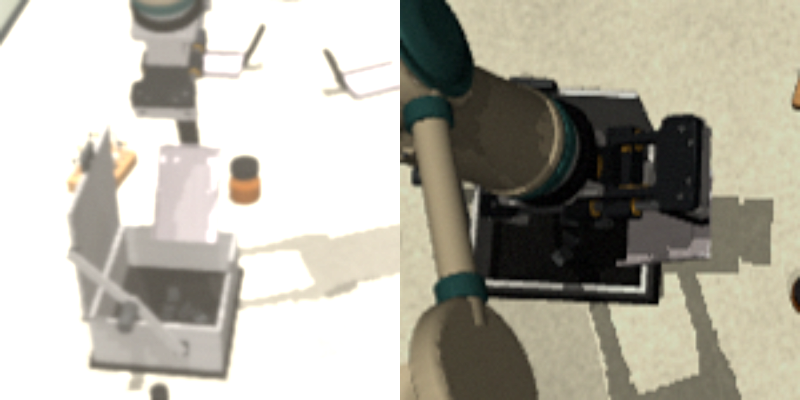

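The tray looks empty and dark ingots lie in the chest, around px (570,245) in the right crop. I level the tray and retreat, then count.

Emit:
play_rows([
  [[0,0,0],[0.08,0,0]],
  [[0,0,0],[0.08,0,0]],
  [[0,0,0],[0.08,0,0]],
  [[0,0,0],[0.08,0,0]],
  [[0,0,0],[0.08,0,0]],
])

```text
t: 13.58
position: [0.5108, 0.0735, 0.2014]
tool_rot: [-0.012, 1.0, 0.0, 0.0]
force: [-0.3, -0.2, -2.0]
grip_width: 0.0095
finger_force: 50.0
```

Emit:
play_rows([
  [[0,0,0],[0.08,0,0]],
  [[0,0,0],[0.08,0,0]],
  [[0,0,0],[0.08,0,0]],
  [[0,0,0],[0.08,0,0]],
  [[0,0,0],[0.09,0,0]],
])

```text
t: 14.2
position: [0.5108, 0.0731, 0.2013]
tool_rot: [-0.215, 0.977, 0.0, 0.0]
force: [-0.0, 0.4, -1.8]
grip_width: 0.0095
finger_force: 50.0
```

Emit:
play_rows([
  [[0,3,-1.4],[0,0,0]],
  [[0,3,-1.4],[0,0,0]],
  [[0,3,-1.4],[0,0,0]],
  [[0,3,-1.4],[0,0,0]],
  [[0,3,-1.4],[0,0,0]],
])

```text
t: 14.82
position: [0.5106, -0.0936, 0.2014]
tool_rot: [-0.214, 0.977, -0.0, -0.0]
force: [-0.0, 1.0, -0.9]
grip_width: 0.0096
finger_force: 50.0
```

```bash
python3 - <<'E'
from h import *
s,P,r=pose();tray_now()
t,G=tray_goal(np.array([.545,-.262,.064]),R.from_euler('z',90,degrees=True));show(t,G)
q,_=robot.read_camera("top");np.save("q1.npy",q)
im=np.hstack([cv2.resize(cv2.convertScaleAbs(q[155:225,190:270],alpha=8),(400,350)),cv2.resize(q[130:270,250:410],(400,350))])
cv2.imwrite("pics/chk.png",im)
E
```

```text
tray O [ 0.5118 -0.0147  0.1538] x axis [ 0.     1.    -0.003] y axis [-1.     0.    -0.001] lip [0.5118 0.0453 0.1566]
t 14.82 q [-0.6   0.29  1.53  0.35  1.58  0.93] pos [ 0.5106 -0.0936  0.2014] F [-0.   1.  -0.9] w 0.0096
shift now-axes [ 3.33 20.93  7.11] goal-axes [ 3.34 20.95  7.04] turn [ 0.003 -0.001  0.   ]
```

View pics/chk.png

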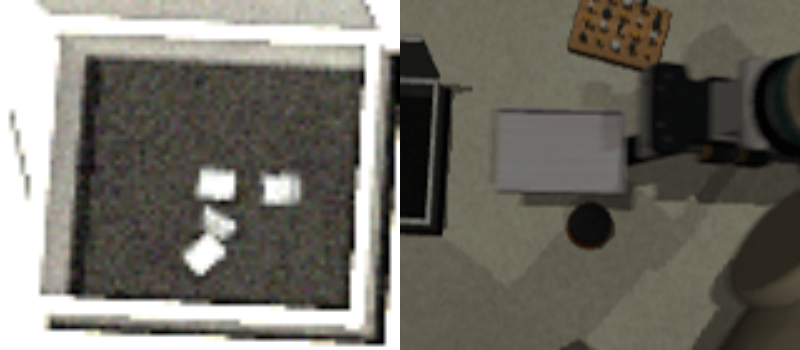

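All four ingots lie inside the chest, at px (215,185), (280,188), (218,222) and (205,255), and the tray is empty. I lower it to the free bench.

Emit:
play_rows([
  [[0.66,2.9,-1.34],[0,0,0]],
  [[0.66,2.9,-1.34],[0,0,0]],
  [[0.66,2.9,-1.34],[0,0,0]],
  [[0.66,2.9,-1.34],[0,0,0]],
  [[0.66,2.9,-1.34],[0,0,0]],
])

```text
t: 15.5
position: [0.5439, -0.253, 0.2013]
tool_rot: [-0.214, 0.977, -0.0, -0.0]
force: [0.7, -0.4, -1.4]
grip_width: 0.0092
finger_force: 50.0
```

Emit:
play_rows([
  [[0,1,2.18],[0,0,0]],
  [[0,1,2.18],[0,0,0]],
  [[0,1,2.18],[0,0,0]],
  [[0,1,2.18],[0,0,0]],
  [[0,1,2.18],[0,0,0]],
])

```text
t: 16.12
position: [0.5437, -0.2516, 0.0805]
tool_rot: [-0.214, 0.977, 0.0, -0.0]
force: [0.0, -0.2, -1.2]
grip_width: 0.0094
finger_force: 50.0
```

Emit:
play_rows([
  [[0,0.25,0.54],[0,0,0]],
  [[0,0.25,0.54],[0,0,0]],
  [[0,0.2,0.4],[0,0,0]],
  [[0,0.1,0.2],[0,0,0]],
  [[0,0,0],[0,0,0]],
])

```text
t: 16.75
position: [0.544, -0.2511, 0.0631]
tool_rot: [-0.215, 0.977, 0.0, -0.0]
force: [0.0, -0.0, -2.2]
grip_width: 0.0094
finger_force: 50.0
```

```bash
python3 - <<'E'
from h import *
tray_now()
t,G=tray_goal(np.array([.545,-.262,.062]),R.from_euler('z',90,degrees=True));show(t,G)
E
```

```text
tray O [ 0.5452 -0.1722  0.0156] x axis [ 0.     1.    -0.001] y axis [-1.     0.    -0.001] lip [ 0.5452 -0.1122  0.0185]
t 16.75 q [-0.77  0.55  1.45  0.31  1.46  0.72] pos [ 0.544  -0.2511  0.0631] F [ 0.  -0.  -2.2] w 0.0094
shift now-axes [-0.02  0.92  1.31] goal-axes [-0.01  0.92  1.31] turn [ 0.001 -0.001  0.   ]
```

Emit:
play_rows([
  [[0,0.21,0.45],[0,0,0]],
  [[0,0.21,0.45],[0,0,0]],
  [[0,0.13,0.27],[0,0,0]],
  [[0,0.06,0.14],[0,0,0]],
  [[0,0.04,0.09],[0,0,0]],
])

```text
t: 17.38
position: [0.5439, -0.251, 0.0474]
tool_rot: [-0.215, 0.977, 0.0, -0.0]
force: [-0.0, -0.8, -0.3]
grip_width: 0.0095
finger_force: 50.0
```

Emit:
play_rows([
  [[0,0,0],[0,0,0]],
  [[0,0,0],[0,0,0]],
  [[0,0,0],[0,0,0]],
  [[0,0,0],[0,0,0]],
  [[0,0,0],[0,0,0]],
])

```text
t: 18.0
position: [0.5439, -0.2511, 0.0475]
tool_rot: [-0.215, 0.977, 0.0, -0.0]
force: [-0.6, -0.2, -1.3]
grip_width: 0.0098
finger_force: 50.0
```

```bash
python3 - <<'E'
from h import *
s,P,r=pose();print(s["force"],s["torque"]);tray_now()
E
```

```text
[-0.64893149 -0.18170882 -1.3332218 ] [-0.36207229  0.01638646  0.05546233]
tray O [ 0.5451 -0.1722  0.    ] x axis [ 0.     1.    -0.001] y axis [-1.     0.    -0.001] lip [ 0.5451 -0.1122  0.003 ]
```

Emit:
play_rows([
  [[0,0.04,0.09],[0,0,0]],
  [[0,0,0],[0,0,0]],
  [[0,0,0],[0,0,0]],
  [[0,0,0],[0,0,0]],
  [[0,0,0],[0,0,0]],
])

```text
t: 18.62
position: [0.544, -0.2513, 0.0466]
tool_rot: [-0.215, 0.977, 0.0, -0.0]
force: [-0.5, -0.1, -0.5]
grip_width: 0.0096
finger_force: 50.0
```

Emit:
play_rows([
  [[0,0,0],[0,0,0]],
  [[0,0,0],[0,0,0]],
  [[0,0,0],[0,0,0]],
  [[0,0,0],[0,0,0]],
  [[0,0,0],[0,0,0]],
], grip=-0.15)

```text
t: 19.25
position: [0.5439, -0.2509, 0.0465]
tool_rot: [-0.215, 0.977, 0.0, -0.0]
force: [0.0, -0.4, -0.1]
grip_width: 0.04
finger_force: 0.0
```

Emit:
play_rows([
  [[0,0,-1],[0,0,0]],
  [[0,0,-2],[0,0,0]],
  [[0,0,-4],[0,0,0]],
  [[0,0,-5],[0,0,0]],
  [[0,0,-5],[0,0,0]],
])

```text
t: 19.88
position: [0.5438, -0.3232, 0.2029]
tool_rot: [-0.215, 0.977, 0.0, 0.0]
force: [0.5, -0.5, 0.2]
grip_width: 0.0396
finger_force: 0.0
```

```bash
python3 - <<'E'
from h import *
s,P,r=pose()
K=np.array([.545,.314,.117]);ux=np.array([1,0,0])
# pushing pose: tool straight down-ish, tool y along world x? print goals
for nm,y in (("y=+x",[1,0,0]),("y=-y",[0,-1,0])):
    G=tool(y,[0,0,-1]);show(K+[-.06,0,.12],G)
q,_=robot.read_camera("top");p,_=robot.read_camera("side")
cv2.imwrite("pics/rel.png",np.hstack([cv2.resize(q[120:260,250:410],(400,350)),cv2.resize(p[140:260,250:390],(400,350))]))
E
```

```text
t 19.88 q [-0.84  0.53  1.13  0.29  1.8   0.76] pos [ 0.5438 -0.3232  0.2029] F [ 0.5 -0.5  0.2] w 0.0396
shift now-axes [ -5.88 -59.28  23.62] goal-axes [63.72 -5.88 -3.41] turn [-0.339 -0.339 -1.544]
t 19.88 q [-0.84  0.53  1.13  0.29  1.8   0.76] pos [ 0.5438 -0.3232  0.2029] F [ 0.5 -0.5  0.2] w 0.0396
shift now-axes [ -5.88 -59.28  23.62] goal-axes [ -5.88 -63.72  -3.41] turn [-0.433 -0.     0.   ]
```

View pics/rel.png

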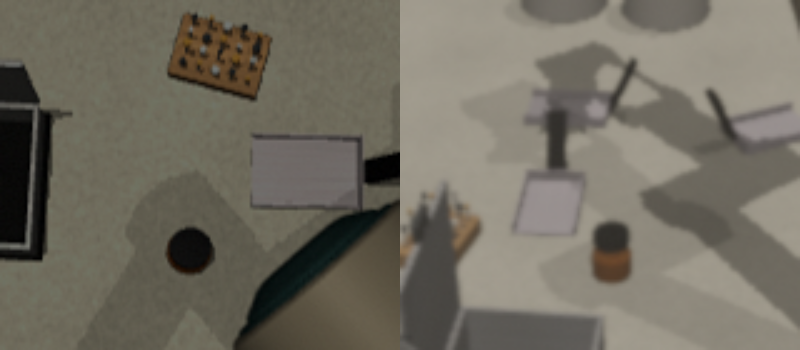

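The tray stands flat and free at px (305,170). The bur block at (220,55) and the jar at (190,250) look undisturbed. Next is the knee: fingers shut, tool axis along the push direction.

```bash
python3 - <<'E'
from h import *
d=np.array([.766,0,-.643]);G=tool([.643,0,.766],d);K=np.array([.542,.313,.1165])
s,P,r=pose()
T=K-.08*d;print("standoff",T);show(T,G)
print("world +z in tool now",r.inv().apply([0,0,1]).round(3),"world x",r.inv().apply([1,0,0]).round(3),"world y",r.inv().apply([0,1,0]).round(3))
print("bottle base",onplane("side",[(289,345)],0),onplane("top",[(147,195)],.11))
E
```

```text
standoff [0.48072 0.313   0.16794]
t 19.98 q [-0.84  0.53  1.12  0.29  1.8   0.76] pos [ 0.5458 -0.3265  0.2062] F [ 0.3 -0.4  0. ] w 0.0398
shift now-axes [ -6.63 -56.71  29.79] goal-axes [63.95 -7.12 -2.53] turn [-0.999  0.363 -1.624]
world +z in tool now [ 0.008 -0.412 -0.911] world x [1.    0.002 0.008] world y [-0.001 -0.911  0.412]
bottle base [[0.50068994 0.40573843 0.        ]] [[0.49562464 0.39908992 0.11      ]]
```

Emit:
play_rows([
  [[0,-2.5,-5.5],[0,0,0]],
  [[-0.9,-4.5,2],[0,0,0]],
  [[-0.9,-4.5,2],[0,0,0]],
  [[-0.9,-4.5,2],[0,0,0]],
  [[-0.9,-4.5,2],[0,0,0]],
], grip=-1, grip_force=20)

```text
t: 20.6
position: [0.5072, -0.124, 0.2639]
tool_rot: [-0.215, 0.977, -0.0, -0.0]
force: [0.3, -0.3, -0.3]
grip_width: 0.0004
finger_force: 0.0
```

Emit:
play_rows([
  [[-0.9,-4.5,2],[0,0,0]],
  [[-0.9,-4.5,2],[0,0,0]],
  [[-0.9,-4.5,2],[0,0,0]],
  [[-0.9,-4.5,2],[0,0,0]],
  [[-0.9,-4.5,2],[0,0,0]],
])

```text
t: 21.22
position: [0.4619, 0.122, 0.2677]
tool_rot: [-0.215, 0.977, -0.0, -0.0]
force: [0.6, -0.4, 0.2]
grip_width: 0.0002
finger_force: 0.0
```

Emit:
play_rows([
  [[-0.9,-4.5,2],[0,0,0]],
  [[-0.9,-4.5,2],[0,0,0]],
  [[-0.9,-4.5,2],[0,0,0]],
  [[0,0,0],[-0.09,0.033,-0.147]],
  [[0,0,0],[-0.09,0.033,-0.147]],
])

```text
t: 21.85
position: [0.4353, 0.2683, 0.2698]
tool_rot: [-0.123, 0.981, 0.138, 0.064]
force: [-0.2, -0.7, -1.3]
grip_width: 0.0002
finger_force: 0.0
```

Emit:
play_rows([
  [[0,0,0],[-0.09,0.033,-0.147]],
  [[0,0,0],[-0.09,0.033,-0.147]],
  [[0,0,0],[-0.09,0.033,-0.147]],
  [[0,0,0],[-0.09,0.033,-0.147]],
  [[0,0,0],[-0.09,0.033,-0.147]],
])

```text
t: 22.48
position: [0.4353, 0.2681, 0.2701]
tool_rot: [0.114, 0.86, 0.45, 0.21]
force: [-0.8, -0.9, -1.1]
grip_width: 0.0003
finger_force: 0.0
```

Emit:
play_rows([
  [[0,0,0],[-0.09,0.033,-0.147]],
  [[0,0,0],[-0.09,0.033,-0.147]],
  [[0,0,0],[-0.09,0.033,-0.147]],
  [[0,0,0],[-0.09,0.033,-0.147]],
  [[0,0,0],[0,0,0]],
])

```text
t: 23.1
position: [0.4334, 0.2665, 0.2675]
tool_rot: [0.289, 0.646, 0.641, 0.297]
force: [-0.1, 0.3, -0.6]
grip_width: 0.0003
finger_force: 0.0
```

```bash
python3 - <<'E'
from h import *
d=np.array([.766,0,-.643]);G=tool([.643,0,.766],d);K=np.array([.542,.313,.1165])
show(K-.08*d,G)
E
```

```text
t 23.1 q [ 0.91 -0.13  2.1  -0.95  0.81  1.47] pos [0.4334 0.2665 0.2675] F [-0.1  0.3 -0.6] w 0.0003
shift now-axes [ 4.53 -4.45 10.13] goal-axes [ 4.65 -4.58 10.02] turn [-0.018 -0.007 -0.012]
```

Emit:
play_rows([
  [[0,0,0],[-0.018,-0.007,-0.012]],
  [[1.5,-1.5,1],[0,0,0]],
  [[1.5,-1.5,3],[0,0,0]],
  [[1.6,-1.5,3],[0,0,0]],
  [[0,0,3],[0,0,0]],
])

```text
t: 23.72
position: [0.4819, 0.318, 0.1835]
tool_rot: [0.291, 0.647, 0.643, 0.289]
force: [-0.6, 0.7, 0.4]
grip_width: 0.0002
finger_force: 0.0
```

```bash
python3 - <<'E'
from h import *
d=np.array([.766,0,-.643]);G=tool([.643,0,.766],d);K=np.array([.542,.313,.1165])
show(K-.08*d,G)
q,_=robot.read_camera("top");p,_=robot.read_camera("side");s,P,r=pose()
print("tcp px",proj("side",P),proj("top",P),"tcp+7cm",proj("side",P+.07*d),proj("top",P+.07*d),"knob px side 273.6,283.8 top 181.5,176; K proj",proj("side",K),proj("top",K))
cv2.imwrite("pics/kn_unviewed.png",p)
# joint q4 sensitivity: nothing else
E
```

```text
t 23.73 q [ 0.89  0.09  2.13 -1.17  0.69  1.77] pos [0.4819 0.318  0.1835] F [-0.6  0.7  0.4] w 0.0002
shift now-axes [-0.5  -1.24  0.94] goal-axes [-0.5  -1.27  0.91] turn [-0.027  0.006 -0.004]
tcp px [[296.93026623 265.84491874]] [[170.71494001 196.40029994]] tcp+7cm [[276.25787326 278.22076651]] [[177.82870138 176.99783922]] knob px side 273.6,283.8 top 181.5,176; K proj [[275.43673001 283.56860344]] [[182.3598687  176.80561171]]
```

```bash
python3 - <<'E'
from h import *
d=np.array([.766,0,-.643]);K=np.array([.542,.316,.1165])
for yaw,t in((15,45),(20,42)):
    Rz=R.from_euler('z',yaw,degrees=True);a=np.deg2rad(t)
    G=tool(Rz.apply([np.cos(a),0,np.sin(a)]),Rz.apply([np.sin(a),0,-np.cos(a)]))
    show(K-.05*d,G);print("d in goal axes",G.inv().apply(d).round(3))
E
```

```text
t 23.82 q [ 0.89  0.09  2.13 -1.18  0.69  1.77] pos [0.4835 0.3171 0.1846] F [-0.1 -0.1  0.3] w 0.0004
shift now-axes [-0.09 -1.36  3.89] goal-axes [-0.63 -1.18  3.9 ] turn [ 0.062  0.198 -0.186]
d in goal axes [-0.198  0.069  0.978]
t 23.82 q [ 0.89  0.09  2.13 -1.18  0.69  1.77] pos [0.4835 0.3171 0.1846] F [-0.1 -0.1  0.3] w 0.0004
shift now-axes [-0.09 -1.36  3.89] goal-axes [-0.8  -1.03  3.92] turn [ 0.113  0.256 -0.253]
d in goal axes [-0.262  0.105  0.959]
```

Emit:
play_rows([
  [[0,0,-0.5],[0.038,0.085,-0.084]],
  [[0,0,0],[0.038,0.085,-0.084]],
  [[0,0,0],[0.038,0.085,-0.084]],
  [[-0.4,-0.5,1],[0,0,0]],
  [[-0.4,-0.5,1],[0,0,0]],
])

```text
t: 24.45
position: [0.4822, 0.3078, 0.1621]
tool_rot: [0.222, 0.566, 0.74, 0.286]
force: [-0.4, 0.4, 0.4]
grip_width: 0.0003
finger_force: 0.0
```

```bash
cat >> h.py <<'E'
def kgoal(yaw=20,t=42):
    Rz=R.from_euler('z',yaw,degrees=True);a=np.deg2rad(t)
    return tool(Rz.apply([np.cos(a),0,np.sin(a)]),Rz.apply([np.sin(a),0,-np.cos(a)]))
E
python3 - <<'E'
from h import *
d=np.array([.766,0,-.643]);K=np.array([.542,.316,.1165])
show(K-.012*d,kgoal())
E
```

```text
t 24.45 q [ 0.62  0.    2.19 -0.82  0.34  1.06] pos [0.4822 0.3078 0.1621] F [-0.4  0.4  0.4] w 0.0003
shift now-axes [-0.5   1.2   6.24] goal-axes [-0.96  1.21  6.18] turn [ 0.008  0.063 -0.06 ]
```

```bash
python3 - <<'E'
from h import *
d=np.array([.766,0,-.643]);K=np.array([.542,.316,.1165])
G=kgoal(20,28);show(K-.03*d,G);print(G.inv().apply(d).round(3))
E
```

```text
t 24.45 q [ 0.62  0.    2.19 -0.82  0.34  1.06] pos [0.4822 0.3078 0.1621] F [-0.4  0.4  0.4] w 0.0003
shift now-axes [-0.15  1.    4.48] goal-axes [-0.49  2.07  4.08] turn [ 0.252  0.055 -0.067]
[-0.262  0.334  0.906]
```

Emit:
play_rows([
  [[0,0,0],[0.085,0.018,-0.022]],
  [[0,0,0],[0.085,0.018,-0.022]],
  [[0,0,0],[0.085,0.018,-0.022]],
  [[0,0,0],[0,0,0]],
  [[-0.3,1,1],[0,0,0]],
])

```text
t: 25.08
position: [0.4963, 0.3051, 0.1562]
tool_rot: [0.155, 0.561, 0.787, 0.206]
force: [-0.3, -0.2, -0.0]
grip_width: 0.0004
finger_force: 0.0
```

```bash
python3 - <<'E'
from h import *
d=np.array([.766,0,-.643]);K=np.array([.542,.316,.1165])
G=kgoal(20,28);show(K-.015*d,G)
E
```

```text
t 25.07 q [ 0.5   0.05  2.   -0.17  0.59  0.29] pos [0.4963 0.3051 0.1562] F [-0.3 -0.2 -0. ] w 0.0004
shift now-axes [-0.04  1.62  4.39] goal-axes [-0.15  1.76  4.33] turn [ 0.032  0.021 -0.012]
```

Emit:
play_rows([
  [[0,0.6,1.5],[0.032,0.02,-0.012]],
  [[0,0.6,1.5],[0,0,0]],
  [[0,0.5,1.3],[0,0,0]],
  [[-0.1,0.13,0.36],[0,0,0]],
  [[-0.1,0.13,0.36],[0,0,0]],
])

```text
t: 25.7
position: [0.5362, 0.3174, 0.121]
tool_rot: [0.139, 0.556, 0.795, 0.198]
force: [0.2, 0.9, 0.1]
grip_width: 0.0001
finger_force: 0.0
```

Emit:
play_rows([
  [[-0.1,0.13,0.36],[0,0,0]],
  [[-0.1,0.13,0.36],[0,0,0]],
  [[0,0,0],[0,0,0]],
  [[0,0,0],[0,0,0]],
  [[0,0,0],[0,0,0]],
])

```text
t: 26.32
position: [0.5426, 0.3174, 0.1165]
tool_rot: [0.139, 0.556, 0.795, 0.198]
force: [-0.4, 0.7, 0.3]
grip_width: 0.0009
finger_force: 0.0
```

```bash
python3 - <<'E'
from h import *
d=np.array([.766,0,-.643]);K=np.array([.542,.316,.1165])
s,P,r=pose();print("advance past K along d",(P-K)@d,"q",s["q"].round(2),s["force"],P)
q,_=robot.read_camera("top");p,_=robot.read_camera("side")
T=np.load("top0.npz")["p"]
# lid tab/top edge in top view: compare rows
for im,n in((T,"0"),(q,"now")):
    g=cv2.cvtColor(im,cv2.COLOR_BGR2GRAY); print(n,g[132:156,240].tolist())
E
```

```text
advance past K along d 0.00040069516395348936 q [ 0.45  0.17  1.96 -0.1   0.53  0.17] [-0.41303984  0.73574518  0.32613557] [0.54256359 0.3174462  0.11654824]
0 [96, 95, 92, 93, 96, 97, 97, 98, 99, 99, 90, 82, 97, 81, 15, 19, 21, 21, 20, 22, 21, 21, 20, 21]
now [96, 94, 91, 94, 95, 98, 98, 99, 100, 99, 90, 83, 97, 82, 16, 21, 21, 21, 22, 22, 21, 22, 23, 21]
```

Emit:
play_rows([
  [[-0.1,0.13,0.36],[0,0,0]],
  [[-0.1,0.13,0.36],[0,0,0]],
  [[-0.1,0.13,0.36],[0,0,0]],
  [[-0.1,0.13,0.36],[0,0,0]],
  [[-0.1,0.13,0.36],[0,0,0]],
])

```text
t: 27.05
position: [0.5579, 0.3175, 0.1032]
tool_rot: [0.139, 0.556, 0.795, 0.198]
force: [0.9, 0.0, -0.3]
grip_width: 0.0003
finger_force: 0.0
```

```bash
python3 - <<'E'
from h import *
d=np.array([.766,0,-.643]);K=np.array([.542,.316,.1165])
s,P,r=pose();print("advance past K along d",(P-K)@d,"q",s["q"].round(2),s["force"],P)
q,_=robot.read_camera("top");p,dd=robot.read_camera("side");cv2.imwrite("pics/push_s.png",p);cv2.imwrite("pics/push_t.png",q)
g=cv2.cvtColor(q,cv2.COLOR_BGR2GRAY); print(g[132:160,240].tolist());print(proj("side",P),proj("top",P))
E
```

```text
advance past K along d 0.020677334040945152 q [ 0.44  0.2   1.95 -0.09  0.5   0.15] [ 0.86002192  0.03508751 -0.31589171] [0.55785442 0.31752658 0.10322963]
[97, 95, 93, 94, 96, 97, 98, 99, 100, 100, 90, 82, 97, 82, 16, 21, 21, 21, 22, 21, 22, 22, 20, 23, 21, 21, 21, 17]
[[269.33842239 288.25843282]] [[182.41387931 171.48747771]]
```

```bash
python3 - <<'E'
from h import *
S=np.load("side0.npz");p,dd=robot.read_camera("side")
for n,d_,im in(("0",S["d"],S["p"]),("now",dd,p)):
    C=cloud("side",d_);
    m=(C[...,1]>.318)&(C[...,1]<.345)&(C[...,2]>.05)&(C[...,2]<.15)&(C[...,0]>.48)&(C[...,0]<.62)
    v,u=np.nonzero(m);print(n,m.sum(),C[m].mean(0).round(4),C[m].min(0).round(3),C[m].max(0).round(3),"px",u.mean(),v.mean())
    g=cv2.cvtColor(im,cv2.COLOR_BGR2GRAY);print(g[270:304:2,258:294:2])
E
```

```text
0 52 [0.545  0.3284 0.1205] [0.538 0.318 0.109] [0.552 0.335 0.127] px 272.9230769230769 286.90384615384613
[[ 71  78  90  91  96  92  75  59  50  49  51  49  50  49  49  49  50  49]
 [ 72  74 104  92  90  97  98  65  51  49  49  49  48  49  48  49  49  48]
 [ 71  83 111  77  83  90  94  95  73  55  51  50  49  50  50  48  48  49]
 [ 73 100 104  70  70  80  88  91  99  97  75  51  50  49  50  49  50  49]
 [ 77 115  87  70  69  69  67  76  74  81  91  70  51  51  48  50  49  49]
 [ 89 115  76  70  69  64  52  62  69  66  73  91  69  50  49  49  49  49]
 [101 106  71  70  69  60  52  65  68  65  72  89  93  71  52  49  49  50]
 [105  90  81  78  78  66  60  69  68  62  62  83  90  93  70  51  49  50]
 [ 91  89  89  90 106 104  77  69  65  61  75  94  94  90  94  75  66  65]
 [100  89  85  84  85  82  62  58  58  67  84  92  90  89  90  99 112 112]
 [108  91  89  88  86  84  69  58  59  73  83  83  83  85  89  91  99  96]
 [114  93  91  89  86  85  82  78  79  82  83  83  84  84  86  90  91  98]
 [121  91  91  90  88  86  85  83  84  84  83  83  83  84  84  86  90  92]
 [127  94  91  91
[... 971 characters left out ...]
 86  77  58  58  67  68]
 [ 96  94  93  93  91  87  66  62  59  57  67  84  91  86  77  61  54  54]
 [107  93  91  89  89  85  64  59  58  69  83  88  87  87  86  80  77  79]
 [114  96  93  93  90  88  73  60  60  77  87  87  87  88  88  87  82  84]
 [121  97  96  96  91  88  87  82  83  87  86  88  88  88  88  89  86  82]
 [129  96  95  95  92  89  88  88  88  88  87  87  87  87  88  88  88  87]
 [133  99  97  96  95  90  89  88  88  88  87  88  87  87  88  88  88  90]
 [129  99  96  97  94  90  89  88  88  88  88  88  88  88  89  88  89  89]
 [112  92  96  95  95  91  89  88  88  88  88  88  88  88  89  89  88  88]
 [ 88  83  92  93  93  89  87  87  88  88  88  88  87  88  88  88  88  89]]
```

```bash
python3 - <<'E'
from h import *
S=np.load("side0.npz")["p"];T=np.load("top0.npz")["p"];p=cv2.imread("pics/push_s.png");q=cv2.imread("pics/push_t.png")
f=lambda im,x,y,w,h:cv2.convertScaleAbs(cv2.resize(im[y:y+h,x:x+w],(400,300),interpolation=cv2.INTER_CUBIC),alpha=1.8)
cv2.imwrite("pics/final.png",np.vstack([np.hstack([f(S,240,245,80,60),f(p,240,245,80,60)]),np.hstack([f(T,160,135,100,75),f(q,160,135,100,75)])]))
E
```

```text
(no output)
```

View pics/final.png

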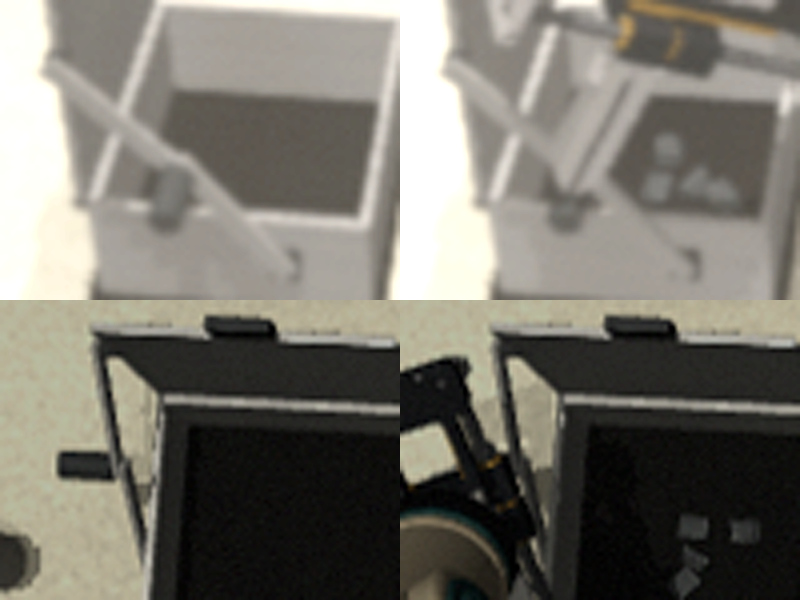

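The after-crops show the fingertips on the knob at px (575,195) with the stay now about straight. The lid hasn't moved and all four ingots are in the chest. I keep pushing.

Emit:
play_rows([
  [[-0.1,0.13,0.36],[0,0,0]],
  [[-0.1,0.13,0.36],[0,0,0]],
  [[-0.1,0.13,0.36],[0,0,0]],
  [[0,0,0],[0,0,0]],
  [[0,0,0],[0,0,0]],
])

```text
t: 27.82
position: [0.5668, 0.3177, 0.0957]
tool_rot: [0.139, 0.556, 0.795, 0.198]
force: [0.4, -0.4, 0.0]
grip_width: 0.0004
finger_force: 0.0
```

```bash
cat > k.py <<'E'
from h import *
d=np.array([.766,0,-.643]);K=np.array([.542,.316,.1165])
s,P,r=pose();print("adv",((P-K)@d).round(4),"q",s["q"].round(2),s["force"].round(1),s["torque"].round(2),P.round(4),"z axis",r.apply([0,0,1]).round(2))
q,dt=robot.read_camera("top");g=cv2.cvtColor(q,cv2.COLOR_BGR2GRAY);print(g[132:160,240].tolist())
C=cloud("top",dt);print("lid top pts",C[140:148,240].round(3)[:,[0,2]].tolist())
E
python3 k.py
```

```text
adv 0.0323 q [ 0.43  0.22  1.95 -0.08  0.49  0.14] [ 0.4 -0.4  0. ] [-0.07  0.1  -0.01] [0.5668 0.3177 0.0957] z axis [ 0.44  0.16 -0.88]
[97, 95, 92, 94, 96, 96, 99, 100, 100, 100, 90, 84, 100, 81, 15, 20, 23, 22, 21, 21, 21, 20, 21, 22, 21, 21, 22, 19]
lid top pts [[0.67, -0.003], [0.667, -0.0], [0.665, -0.002], [0.602, 0.228], [0.599, 0.231], [0.597, 0.228], [0.596, 0.225], [0.595, 0.217]]
```

```bash
python3 - <<'E'
from h import *
P=np.array([.5579,.3175,.1032]);z=np.array([.44,.16,-.88])
for s in(0,.01,.02,.03,.04,.06):
    print(s,((proj("side",P-s*z)[0]-[240,245])*5+[400,0]).round())
for nm,k in(("K",[.545,.313,.117]),("Kin",[.545,.297,.117]),("Kout",[.545,.33,.117])):print(nm,((proj("side",np.array(k))[0]-[240,245])*5).round())
p,dd=robot.read_camera("side");C=cloud("side",dd)
m=(C[...,1]>.30)&(C[...,1]<.345)&(C[...,2]>.05)&(C[...,2]<.14)&(C[...,0]>.48)&(C[...,0]<.62)
for v in range(276,300,2):print(v,[(u,*(C[v,u]*1000).round().astype(int)) for u in range(262,286,4) if m[v,u]])
E
```

```text
0 [547. 216.]
0.01 [554. 202.]
0.02 [562. 188.]
0.03 [570. 173.]
0.04 [577. 159.]
0.06 [593. 129.]
K [171. 192.]
Kin [177. 169.]
Kout [165. 217.]
276 []
278 [(278, np.int64(533), np.int64(315), np.int64(139))]
280 [(270, np.int64(552), np.int64(321), np.int64(137)), (274, np.int64(543), np.int64(319), np.int64(135))]
282 [(270, np.int64(553), np.int64(321), np.int64(130)), (274, np.int64(544), np.int64(318), np.int64(127))]
284 [(270, np.int64(553), np.int64(323), np.int64(124)), (274, np.int64(544), np.int64(320), np.int64(122))]
286 [(270, np.int64(553), np.int64(324), np.int64(118))]
288 [(270, np.int64(552), np.int64(331), np.int64(118))]
290 [(270, np.int64(552), np.int64(333), np.int64(114))]
292 [(270, np.int64(553), np.int64(331), np.int64(105))]
294 []
296 []
298 []
```

```bash
python3 - <<'E'
from h import *
p,dd=robot.read_camera("side");C=cloud("side",dd);g=cv2.cvtColor(p,cv2.COLOR_BGR2GRAY)
S=np.load("side0.npz");C0=cloud("side",S["d"]);g0=cv2.cvtColor(S["p"],cv2.COLOR_BGR2GRAY)
for nm,c,gg in(("start",C0,g0),("now",C,g)):
    print(nm)
    for v in range(278,300,2):print(v," ".join(f"{gg[v,u]}:{c[v,u,0]*1e3:.0f},{c[v,u,1]*1e3:.0f},{c[v,u,2]*1e3:.0f}" for u in range(260,284,3)))
_,P,r=pose();print(proj("side",P),proj("side",[[.545,.33,.117],[.56,.33,.104],[.566,.33,.099]]))
E
```

```text
start
278 115:598,258,76 72:593,247,67 69:593,223,42 66:596,185,4 76:553,299,121 77:544,302,125 91:539,293,116 56:559,186,8
280 115:597,263,74 70:593,250,62 69:593,225,36 57:593,197,8 62:551,309,124 68:544,306,121 73:537,302,118 84:558,193,7
282 106:596,271,75 70:594,250,54 69:593,228,32 53:591,206,9 65:549,317,126 67:542,315,124 72:539,297,106 92:532,295,104
284 90:595,276,72 78:595,251,47 78:593,228,24 61:590,212,7 69:547,325,126 64:541,320,123 62:541,294,96 88:532,298,100
286 89:592,286,76 87:584,285,76 106:576,284,75 92:569,281,73 69:547,329,124 63:540,326,121 75:562,219,9 96:533,297,92
288 89:593,287,69 85:584,288,71 85:576,286,70 73:569,285,70 58:546,333,121 61:539,332,121 84:543,290,76 91:536,287,74
290 91:594,285,60 88:585,286,62 86:576,290,66 78:569,285,62 58:547,334,115 64:540,332,114 83:544,289,68 83:536,289,69
292 93:595,283,50 90:586,286,54 86:579,285,53 85:570,285,54 78:562,287,57 81:553,287,57 83:545,286,58 84:537,288,60
294 91:596,284,43 90:588,284,44 88:579,285,45 86:570,287,49 83:562,286,48 83:554,288,51 83:545,289,52 83:538,286,51
296 94:597,284,35 91:588,285,37 91
[... 916 characters left out ...]
0 93:593,287,62 91:585,286,62 72:577,287,63 59:554,334,114 63:547,332,113 87:552,288,66 87:544,288,66 87:537,287,66
292 97:595,284,51 93:586,287,54 82:578,285,54 62:555,332,106 73:548,331,105 88:553,287,58 87:546,285,57 87:537,287,59
294 97:596,285,44 92:587,286,45 89:578,287,48 85:354,977,811 86:562,287,49 88:555,285,47 87:546,287,51 86:538,287,52
296 98:596,286,37 94:589,284,36 90:580,286,38 90:572,285,38 88:564,285,39 88:555,287,42 88:546,289,45 86:538,287,44
298 97:597,286,29 95:590,284,28 89:581,285,30 88:573,284,30 88:564,287,34 89:555,287,34 88:548,286,34 88:539,287,35
[[266.19047598 290.17228609]] [[272.91440528 288.36765209]
 [267.44878582 291.68062782]
 [265.28402517 292.93138934]]
```

Emit:
play_rows([
  [[0.04,0.18,0.38],[0,0,0]],
  [[0.04,0.18,0.38],[0,0,0]],
  [[0.04,0.18,0.38],[0,0,0]],
  [[0,0,0],[0,0,0]],
  [[0,0,0],[0,0,0]],
])

```text
t: 28.6
position: [0.5761, 0.3224, 0.0883]
tool_rot: [0.139, 0.556, 0.795, 0.198]
force: [0.2, -1.0, 1.0]
grip_width: 0.0002
finger_force: 0.6
```

```bash
python3 k.py; python3 - <<'E'
from h import *
p,dd=robot.read_camera("side");C=cloud("side",dd)
m=(C[...,1]>.327)&(C[...,1]<.345)&(C[...,2]>.04)&(C[...,2]<.122)&(C[...,0]>.48)&(C[...,0]<.64)
print("knob end",m.sum(),C[m].mean(0).round(4),C[m].min(0).round(3),C[m].max(0).round(3))
E
```

```text
adv 0.0443 q [ 0.43  0.24  1.94 -0.08  0.47  0.15] [ 0.2 -1.   1. ] [-0.21 -0.08 -0.09] [0.5761 0.3224 0.0883] z axis [ 0.44  0.16 -0.88]
[97, 96, 92, 94, 97, 97, 99, 100, 100, 99, 97, 97, 98, 90, 84, 102, 83, 15, 19, 19, 19, 19, 20, 20, 18, 20, 19, 20]
lid top pts [[0.669, 0.001], [0.668, -0.003], [0.663, 0.004], [0.662, -0.004], [0.659, -0.001], [0.656, -0.003], [0.652, 0.002], [0.592, 0.231]]
knob end 38 [0.5598 0.3306 0.1065] [0.552 0.327 0.096] [0.569 0.335 0.121]
```

The lid edge has shifted about 3 px towards −x in the top view, so the stay is unlocked (knee ≈ 0.45). I back off and go round behind the lid.

Emit:
play_rows([
  [[0.3,-0.35,-1],[0,0,0]],
  [[0.8,-1,-2.7],[0,0,0]],
  [[1,-1.3,-4],[0,0,0]],
  [[1,-1.3,-4],[0,0,0]],
  [[0,-1.5,-5],[0,0,0]],
])

```text
t: 29.32
position: [0.4442, 0.3081, 0.2105]
tool_rot: [0.138, 0.556, 0.795, 0.197]
force: [0.6, 0.9, 0.7]
grip_width: 0.0003
finger_force: 0.0
```

```bash
python3 - <<'E'
from h import *
G=tool([1,0,0],[0,0,-1]);T=np.array([.665,.198,.31])
show(T,G);s,P,r=pose();print("world up in tool",r.inv().apply([0,0,1]).round(3),"T-P",T-P)
E
```

```text
t 29.32 q [ 0.55 -0.05  1.94 -0.13  0.79  0.27] pos [0.4442 0.3081 0.2105] F [0.6 0.9 0.7] w 0.0003
shift now-axes [-17.92  19.65  -0.84] goal-axes [-11.01  22.08  -9.95] turn [ 0.482 -0.085  0.343]
world up in tool [-0.001  0.468 -0.884] T-P [ 0.22083266 -0.11013898  0.09947037]
```

Emit:
play_rows([
  [[0,0,0],[0.12,-0.021,0.086]],
  [[0,0,0],[0.12,-0.021,0.086]],
  [[0,0,0],[0.12,-0.021,0.086]],
  [[0,0,0],[0.12,-0.021,0.086]],
  [[0,0,-5],[0,0,0]],
])

```text
t: 29.95
position: [0.4456, 0.3074, 0.2562]
tool_rot: [-0.001, 0.708, 0.706, -0.003]
force: [-0.3, 0.2, 0.6]
grip_width: 0.0005
finger_force: 0.0
```

Emit:
play_rows([
  [[0,0,-5],[0,0,0]],
  [[-2.2,4.4,0],[0,0,0]],
  [[-2.2,4.4,0],[0,0,0]],
  [[-2.2,4.4,0],[0,0,0]],
  [[-2.2,4.4,0],[0,0,0]],
])

```text
t: 30.58
position: [0.6223, 0.2194, 0.3109]
tool_rot: [0.001, 0.708, 0.707, 0.002]
force: [-0.2, 0.2, 0.3]
grip_width: 0.0003
finger_force: 0.0
```

Emit:
play_rows([
  [[-2.2,4.4,0],[0,0,0]],
  [[0,0,0],[0,0,0]],
  [[0,0,0],[0,0,0]],
  [[0,0,0],[0,0,0]],
  [[0,0,0],[0,0,0]],
])

```text
t: 31.2
position: [0.6647, 0.1986, 0.3117]
tool_rot: [0.001, 0.707, 0.707, 0.002]
force: [-0.2, -0.4, -0.9]
grip_width: 0.0005
finger_force: 0.0
```

```bash
cat > lid.py <<'E'
from h import *
G=tool([1,0,0],[0,0,-1]);T=np.array([.665,.198,.18]);show(T,G)
q,dt=robot.read_camera("top");p,ds=robot.read_camera("side")
for n,D in(("top",dt),("side",ds)):
    C=cloud(n,D)   # lid strip y .235-.275, above rim
    m=(C[...,1]>.13)&(C[...,1]<.16)&(C[...,0]>.40)&(C[...,0]<.66)&(C[...,2]>.068)&(C[...,2]<.30)
    X=C[m]
    if len(X)==0: continue
    far=X[np.argsort(-np.hypot(X[:,0]-.598,X[:,2]-.075))[:12]].mean(0)
    print(n,len(X),"free edge x,z",far.round(3),"angle",np.arctan2(.598-far[0],far[2]-.075).round(3))
E
python3 lid.py
```

```text
t 31.2 q [0.19 0.43 0.95 0.   1.76 0.19] pos [0.6647 0.1986 0.3117] F [-0.2 -0.4 -0.9] w 0.0005
shift now-axes [-0.08 -0.03 13.17] goal-axes [-0.06  0.03 13.17] turn [ 0.004 -0.002 -0.   ]
top 232 free edge x,z [0.59  0.143 0.231] angle 0.053
side 175 free edge x,z [0.594 0.146 0.231] angle 0.028
```

Emit:
play_rows([
  [[0,0,3],[0,0,0]],
  [[0,0,3],[0,0,0]],
  [[0,0,3],[0,0,0]],
  [[0,0,2.5],[0,0,0]],
  [[0,0,1.5],[0,0,0]],
])

```text
t: 31.92
position: [0.6654, 0.198, 0.1795]
tool_rot: [0.0, 0.708, 0.707, 0.001]
force: [-0.1, -0.6, -0.0]
grip_width: 0.0007
finger_force: 0.0
```

Emit:
play_rows([
  [[0,-1.5,0],[0,0,0]],
  [[0,-1.5,0],[0,0,0]],
  [[0,-1,0],[0,0,0]],
  [[0,-1,0],[0,0,0]],
  [[0,-1,0],[0,0,0]],
])

```text
t: 32.55
position: [0.6072, 0.1981, 0.1812]
tool_rot: [0.002, 0.708, 0.707, 0.003]
force: [3.8, 0.3, -1.1]
grip_width: 0.0004
finger_force: 1.8
```

Emit:
play_rows([
  [[0,-1,0],[0,0,0]],
  [[0,-1,0],[0,0,0]],
  [[0,-1,0],[0,0,0]],
  [[0,0,0],[0,0,0]],
  [[0,0,0],[0,0,0]],
])

```text
t: 33.17
position: [0.5752, 0.1979, 0.1804]
tool_rot: [0.0, 0.708, 0.707, 0.001]
force: [-1.1, -0.4, -0.0]
grip_width: 0.0005
finger_force: 0.0
```

```bash
python3 lid.py
```

```text
t 33.17 q [0.22 0.32 1.43 0.   1.39 0.22] pos [0.5752 0.1979 0.1804] F [-1.1 -0.4 -0. ] w 0.0005
shift now-axes [0.02 8.98 0.06] goal-axes [0.01 8.98 0.04] turn [ 0.001 -0.001 -0.001]
top 125 free edge x,z [0.554 0.147 0.226] angle 0.286
side 72 free edge x,z [0.557 0.144 0.225] angle 0.264
```

Emit:
play_rows([
  [[0,-1,0.4],[0,0,0]],
  [[0,-1,0.4],[0,0,0]],
  [[0,-1,0.4],[0,0,0]],
  [[0,-1,0.45],[0,0,0]],
  [[0,0,0],[0,0,0]],
])

```text
t: 33.9
position: [0.5339, 0.1978, 0.163]
tool_rot: [-0.0, 0.707, 0.707, 0.0]
force: [-0.7, -0.1, -0.1]
grip_width: 0.0006
finger_force: 0.0
```

Emit:
play_rows([
  [[0,-0.8,0.65],[0,0,0]],
  [[0,-0.8,0.65],[0,0,0]],
  [[0,-0.8,0.65],[0,0,0]],
  [[0,-0.7,0.65],[0,0,0]],
  [[0,0,0],[0,0,0]],
])

```text
t: 34.52
position: [0.5036, 0.1979, 0.1368]
tool_rot: [0.0, 0.708, 0.707, 0.0]
force: [0.1, -0.2, 1.3]
grip_width: 0.0004
finger_force: 0.0
```

```bash
python3 lid.py
```

```text
t 34.52 q [0.25 0.25 1.65 0.   1.24 0.25] pos [0.5036 0.1979 0.1368] F [ 0.1 -0.2  1.3] w 0.0004
shift now-axes [ 0.03 16.14 -4.31] goal-axes [ 1.000e-02  1.614e+01 -4.320e+00] turn [ 0.001 -0.    -0.001]
top 565 free edge x,z [0.478 0.146 0.178] angle 0.863
side 186 free edge x,z [0.481 0.145 0.177] angle 0.851
```

Emit:
play_rows([
  [[0,-0.65,0.85],[0,0,0]],
  [[0,-0.6,0.85],[0,0,0]],
  [[0,-0.55,0.9],[0,0,0]],
  [[0,-0.5,0.9],[0,0,0]],
  [[0,0,0],[0,0,0]],
])

```text
t: 35.25
position: [0.4807, 0.1978, 0.1015]
tool_rot: [0.0, 0.708, 0.707, 0.0]
force: [0.8, 0.8, 0.9]
grip_width: 0.0002
finger_force: 0.0
```

Emit:
play_rows([
  [[0,-0.3,0.6],[0,0,0]],
  [[0,-0.2,0.6],[0,0,0]],
  [[0,-0.2,0.6],[0,0,0]],
  [[0,0,0],[0,0,0]],
  [[0,0,0],[0,0,0]],
])

```text
t: 35.88
position: [0.4753, 0.1983, 0.0845]
tool_rot: [0.001, 0.708, 0.707, 0.001]
force: [-0.0, -0.3, -0.1]
grip_width: 0.0008
finger_force: 0.0
```

```bash
python3 lid.py
```

```text
t 35.88 q [0.26 0.26 1.78 0.   1.1  0.26] pos [0.4753 0.1983 0.0845] F [-0.  -0.3 -0.1] w 0.0008
shift now-axes [ 1.0e-02  1.9e+01 -9.5e+00] goal-axes [-0.03 18.97 -9.55] turn [ 0.003 -0.001 -0.002]
top 727 free edge x,z [0.445 0.145 0.114] angle 1.32
side 288 free edge x,z [0.449 0.144 0.114] angle 1.312
```

Emit:
play_rows([
  [[0,-0.1,0.45],[0,0,0]],
  [[0,-0.1,0.45],[0,0,0]],
  [[0,0,0.4],[0,0,0]],
  [[0,0,0.4],[0,0,0]],
  [[0,0,0.3],[0,0,0]],
])

```text
t: 36.6
position: [0.4731, 0.1982, 0.0642]
tool_rot: [0.0, 0.708, 0.707, 0.001]
force: [-0.7, -0.5, 1.2]
grip_width: 0.0008
finger_force: 0.6
```

Emit:
play_rows([
  [[0,0,0.15],[0,0,0]],
  [[0,0,0.1],[0,0,0]],
  [[0,0,0.1],[0,0,0]],
  [[0,0,0.1],[0,0,0]],
  [[0,0,0.1],[0,0,0]],
])

```text
t: 37.22
position: [0.4736, 0.1983, 0.0591]
tool_rot: [0.001, 0.708, 0.707, 0.002]
force: [-1.2, 0.2, 0.6]
grip_width: 0.0002
finger_force: 0.6
```

```bash
python3 lid.py; python3 - <<'E'
from h import *
q,dt=robot.read_camera("top");C=cloud("top",dt)
for y0 in(.135,.155,.25):
    m=abs(C[...,1]-y0)<.008;m&=(C[...,2]>.06)&(C[...,2]<.13)
    X=C[m];X=X[(X[:,0]>.435)&(X[:,0]<.60)]
    if len(X)>20: print(y0,len(X),"slope,z at .45,.58",np.polyfit(X[:,0],X[:,2],1)[0].round(4),np.polyval(np.polyfit(X[:,0],X[:,2],1),[.45,.58]).round(4))
E
```

```text
t 37.23 q [0.26 0.28 1.82 0.   1.04 0.26] pos [0.4736 0.1983 0.0591] F [-1.2  0.2  0.6] w 0.0002
shift now-axes [ 1.000e-02  1.918e+01 -1.203e+01] goal-axes [ -0.03  19.14 -12.09] turn [ 0.003 -0.001 -0.002]
top 739 free edge x,z [0.441 0.144 0.086] angle 1.503
side 302 free edge x,z [0.445 0.146 0.087] angle 1.492
0.135 397 slope,z at .45,.58 -0.0389 [0.0865 0.0814]
0.155 393 slope,z at .45,.58 -0.0396 [0.0866 0.0814]
```

Emit:
play_rows([
  [[0,0,0.1],[0,0,0]],
  [[0,0,0.1],[0,0,0]],
  [[0,0,0.1],[0,0,0]],
  [[0,0,0],[0,0,0]],
  [[0,0,0],[0,0,0]],
])

```text
t: 38.0
position: [0.4737, 0.1984, 0.056]
tool_rot: [0.001, 0.708, 0.707, 0.002]
force: [0.3, -0.1, 0.5]
grip_width: 0.0001
finger_force: 0.1
```

```bash
cat > flat.py <<'E'
from h import *
s,P,r=pose();print("F",s["force"].round(1),"P",P.round(4),s["t"])
q,dt=robot.read_camera("top");C=cloud("top",dt);m=(C[...,1]>.125)&(C[...,1]<.165)&(C[...,2]>.06)&(C[...,2]<.13)&(C[...,0]>.447)&(C[...,0]<.595)
X=C[m];f=np.polyfit(X[:,0],X[:,2],1);print(len(X),"slope",f[0].round(4),"z",np.polyval(f,[.45,.58]).round(4))
E
python3 flat.py
```

```text
F [ 0.3 -0.1  0.5] P [0.4737 0.1984 0.056 ] 38.0
901 slope -0.0141 z [0.0829 0.0811]
```

Slope is 0.014 rad, about 2 mm to go. I continue in half-millimetre steps.

Emit:
play_rows([
  [[0,0,0.05],[0,0,0]],
  [[0,0,0.05],[0,0,0]],
  [[0,0,0.05],[0,0,0]],
  [[0,0,0],[0,0,0]],
  [[0,0,0],[0,0,0]],
])

```text
t: 38.67
position: [0.4735, 0.1984, 0.0545]
tool_rot: [0.001, 0.708, 0.707, 0.002]
force: [-0.3, 0.3, 0.4]
grip_width: 0.0002
finger_force: 0.3
```

```bash
python3 flat.py
```

```text
F [-0.3  0.3  0.4] P [0.4735 0.1984 0.0545] 38.675
908 slope -0.0047 z [0.0816 0.081 ]
```

Emit:
play_rows([
  [[0,0,0.04],[0,0,0]],
  [[0,0,0.04],[0,0,0]],
  [[0,0,0],[0,0,0]],
  [[0,0,0],[0,0,0]],
  [[0,0,0],[0,0,0]],
])

```text
t: 39.35
position: [0.4735, 0.1983, 0.0539]
tool_rot: [0.001, 0.708, 0.707, 0.002]
force: [-0.7, -0.9, 3.7]
grip_width: 0.0004
finger_force: 2.0
```

```bash
python3 flat.py
```

```text
F [-0.7 -0.9  3.7] P [0.4735 0.1983 0.0539] 39.35
902 slope -0.0007 z [0.0809 0.0808]
```

The lid is at the rim: slope is near 0 and the force has risen to 3.7 N. One tiny seating press, then I lift away.

Emit:
play_rows([
  [[0,0,0.04],[0,0,0]],
  [[0,0,0.02],[0,0,0]],
  [[0,0,0],[0,0,0]],
  [[0,0,0],[0,0,0]],
  [[0,0,0],[0,0,0]],
])

```text
t: 40.02
position: [0.4735, 0.1984, 0.0539]
tool_rot: [0.001, 0.708, 0.707, 0.002]
force: [-2.4, -1.2, 8.5]
grip_width: 0.0005
finger_force: 4.0
```

Emit:
play_rows([
  [[0,0,-0.5],[0,0,0]],
  [[0,0,-2],[0,0,0]],
  [[0,0,-4],[0,0,0]],
  [[0,0,-5],[0,0,0]],
  [[0,0,-5],[0,0,0]],
])

```text
t: 40.65
position: [0.4731, 0.1981, 0.2194]
tool_rot: [0.001, 0.708, 0.707, 0.002]
force: [1.3, 0.5, -0.7]
grip_width: 0.0004
finger_force: 0.0
```

Emit:
play_rows([
  [[0,0,0],[0,0,0]],
  [[0,0,0],[0,0,0]],
  [[0,0,0],[0,0,0]],
  [[0,0,0],[0,0,0]],
  [[0,0,0],[0,0,0]],
])

```text
t: 41.28
position: [0.4727, 0.198, 0.2174]
tool_rot: [0.0, 0.708, 0.707, 0.001]
force: [-0.4, 0.4, 0.1]
grip_width: 0.0007
finger_force: 0.0
```

```bash
python3 flat.py; python3 - <<'E'
from h import *
T=np.load("top0.npz");S=np.load("side0.npz");q,_=robot.read_camera("top");p,_=robot.read_camera("side")
g=lambda a:cv2.GaussianBlur(cv2.cvtColor(a,cv2.COLOR_BGR2HSV),(0,0),1)
def cen(im,roi,f):
    x,y,w,h=roi;a=im[y:y+h,x:x+w].astype(int);v,u=np.nonzero(f(a));return len(u),(u.mean()+x).round(1),(v.mean()+y).round(1)
orange=lambda a:(a[...,2]-a[...,0]>40)
for n,roi,A,B in(("bur top",(310,115,60,55),T["p"],q),("jar side",(310,210,30,35),S["p"],p),("bur side",(240,195,45,50),S["p"],p)):print(n,cen(A,roi,orange),cen(B,roi,orange))
for n,roi in(("jar top",(310,205,35,35)),):print(n,cen(T["p"],roi,lambda a:a.max(2)<30),cen(q,roi,lambda a:a.max(2)<30))
A=S["p"][310:355,275:305].astype(int);B=p[310:355,275:305].astype(int);print("bottle side meandiff",abs(A-B).mean())
E
```

```text
F [-0.4  0.4  0.1] P [0.4727 0.198  0.2174] 41.275
904 slope -0.0009 z [0.0808 0.0807]
bur top (594, np.float64(337.1), np.float64(141.7)) (571, np.float64(337.1), np.float64(141.7))
jar side (75, np.float64(323.7), np.float64(229.6)) (84, np.float64(323.8), np.float64(229.9))
bur side (70, np.float64(266.5), np.float64(220.2)) (277, np.float64(262.5), np.float64(222.5))
jar top (229, np.float64(325.7), np.float64(219.5)) (233, np.float64(325.7), np.float64(219.5))
bottle side meandiff 4.065925925925926
```

The lid lies flat (slope 0, top at 81 mm) and the bystanders haven't moved. The bur block's side count changed only because the lid no longer hides it.

```bash
python3 -c "
from bench import robot
print(robot.sign_off())"
```

```text
the job is handed in; nothing more can be done
None
```

I handed the job in at about 41 s: all four ingots are in the chest, the empty tray stands flat on the bench, the stay is folded, and the lid was lowered gently until shut. The bur block and jar sit where they started in the images, and the bottle's view barely changed.

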